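# Load the sprung dish holder on the windy balcony

## Task

Swing the keeper arm well clear of the sprung dish holder, then pile in the deep dish, the shallow dish on it and the bamboo lid on top, pushing the pile down until the lid is flush with the tops of the steel corners or lower and stays there. Then swing the keeper arm back straight over the middle of the lid, so that the wind cannot take it. Keep the dishes and lid level, and leave the long dish and everything else where it is.

Things in the scene. Friction and masses are not known exactly. Their poses are not given: they have to be found in the camera images.
- holder: Fixed sprung dish holder: bamboo base board 215 x 110 x 15 mm with four upright steel corner angles that guide a pile 110 mm long (holder x) and 58 mm wide (holder y) with 5 mm play at each end and 4 mm at each side. Origin: on the ledge under the middle of the pile; z up. The corner legs reach 20 mm along the long sides: each long side is open for its middle 80 mm, from base to top, as room for fingers.
- holder_mouth (a point): Middle of the holder at the height of the corner tops, 117 mm above the ledge, where the straight part of the steel corners ends. Outward-flared lead-in lips on the corners rise 6 mm above this.
- platform_top (a point): Centre of the upper face of the sprung bamboo platform (104 x 48 mm, 8 mm thick) between the corners. Empty it stands 12 mm below the corner tops, 105 mm above the ledge.
- platform (a joint): How far the platform has sunk, m: 0 empty and up, 0.080 hard stop. Spring 68 N/m, no preload, and 2 N of guide friction. A pile does not sink far enough by its own weight; pushed down, the complete pile stays where it is left. 0.072 brings the complete pile's top flush with the corner tops. A lone dish pushed near flush also stays.
- keeper (a joint): Angle of the keeper arm, rad: 0 = over the middle of the holder (pointing to holder -x), growing clockwise seen from above (towards holder +y), stop at 2.0. Stays where it is left. A dark steel bar 18 mm wide, 12 mm high, on a vertical hinge; its underside is 8 mm above the corner tops, so it passes over the complete pile only when that is pressed down.
- keeper_hinge (a point): Point on the keeper arm's vertical hinge axis, on a dark post at the holder's end: holder (x, y) = (115, 0) mm; the post is 143 mm tall. The arm reaches 124 mm from this axis.
- keeper_knob (a point): Centre of the upright round wooden knob on the keeper arm, 18 mm in diameter and 42 mm tall (from 137 to 179 mm above the ledge), 115 mm from the hinge axis; over the middle of the holder at keeper angle 0. This point is 158 mm above the ledge.
- deep_mid (a point): Centre, half-way up, of the deep white ceramic dish: open rectangular dish 110 (its x) x 58 (its y) x 36 mm high, walls and floor 6 mm, about 0.22 kg. z up.
- shallow_mid (a point): Centre, half-way up, of the shallow white ceramic dish: 110 (its x) x 58 (its y) x 26 mm high, walls and floor 6 mm, about 0.18 kg. z up.
- lid_mid (a point): Centre, half-way up, of the bamboo lid: a solid flat block 110 (its x) x 58 (its y) x 22 mm thick with fine lengthwise grooves on top, about 0.1 kg. z up.
- longdish_mid (a point): Bystander: centre, half-way up, of a longer white dish 165 (its x) x 58 x 36 mm that does not fit the holder.
- flask: Bystander: steel vacuum flask, 74 mm in diameter, 220 mm tall; origin under its centre.
- tumbler: Bystander: steel tumbler, rim 68 mm in diameter, 80 mm tall; origin under its centre.
- gourd: Bystander: calabash gourd on top of a three-level round bamboo stand (260 mm across at the foot, levels at 20, 144 and 254 mm) that is fixed off to the side; 82 mm across, 98 mm tall; origin under its centre.
- bombilla: Bystander: steel bombilla, 165 mm long (its x), lying on the stand's middle level; origin on its underside.
- brush: Bystander: brush, 150 mm long (its x), lying on the stand's middle level; origin under its middle.
- jar: Bystander: glass jar with screw lid on the stand's lowest level, 68 mm across, 90 mm tall; origin under its centre.
- saucer: Bystander: ceramic saucer on the stand's lowest level, 96 mm across; origin under its centre.
Things that resemble listed ones, but are neither listed nor needed, are in the scene too. There is more than one size of the part that bears lid_mid; the job needs the middle-sized.

How it is judged:
By the outcome, as a careful person would: the job done as asked, in the order asked, and still so for the second after the job is handed in, with the robot touching nothing.
It also fails if it takes over 72 s, if anything falls off the work surface, if the arm or the gripper's body presses on something with over 40 N, if the wrist force passes 120 N, or if a joint passes its speed limit or range.

## Robot

A 6-joint arm with a two-finger parallel gripper is mounted at the origin on the work surface. World frame = base frame: x ahead of the robot, y to its left, z up, the work surface at z = 0. Lengths are in m, angles in degrees, forces in N, time in s.
With the tool pointing down it reaches from about 0.35 to 0.875 m from the base axis. Payload 4.2 kg.
Tool frame: the origin (TCP) lies at the very end of the fingers, on their centre line; the grasp point (between the pads) lies 19 mm behind it; z points along the fingers, y is the line along which they close (so a half turn about z gives the same grasp; the last joint's range is limited). The gripper opens to 87 mm and grips with 3 to 60 N. Pads are 19 mm wide; open, the fingers measure 117 mm over their backs; the gripper's body (75 mm by 190 mm) begins 51 mm behind the grasp point.
Start: joints at [-57.949, 22.042, 0.453, 0, -68.411, -14.817], TCP at [0.185, -0.597, 0.188] pointing down, gripper open.
Joint ranges: [-179.83, 179.83], [-69.29, 118.12], [-61.27, 80.66], [-181.25, 117.63], [-171.15, -9.14], [-177.46, 177.46]. Speed limits (degrees/s): [159.86, 159.86, 180, 180, 180, 180].

## Interface

Orientations are given as a 3x3 rotation matrix whose columns are the frame's x, y, z axes.
In Python, from station import sense, cams, r gives the robot as it stands. The module is installed in compiled form; this text tells all that it offers.
- The arm moves only by the tool step_arm, never from a script. Its argument "targets" is text: rows parted by semicolons, each of 4 numbers parted by spaces: the shift along the tool's x, y, z in cm, then the turn about the tool's z in degrees. In form: x y z turn; .... A call has 1 to 12 rows; each row shifts and turns the commanded pose from where the row before left it, along the tool's axes as they then stand; what a row does not reach is not made up. A row lasts 1/12 s, in which the tool goes at most 41.7 mm and 7.16 degrees, less where a joint would pass 70% of its speed; a pose out of reach is approached as far as the arm can. A call with a gripper value outside its range is refused whole. "claw" is the finger opening in cm, from 0 to 8.7, set as the call begins (left out, the last holds). The fingers move at their own pace and stop on an object; the grip force is fixed at half the most. Time passes only in rows, so rows that do not move let the fingers close. It gives the time, the measured TCP pose, the force, the opening and the grip force at its end, in the units of the state.
- sense(): the state, without advancing time (a new reading comes with each control period).
- cams.capture(name): name is "side" or "top"; returns a dict with "frame" (384x512x3 uint8, blue, green, red), "vertical_fov" (degrees; the focal length in pixels is half the picture's height over the tangent of half this angle, whatever the lens; pixels are square), "cx", "cy" (the principal point, pixels), "dist_coeffs" ([k1, k2, p1, p2, k3] as OpenCV has them; the pictures are not rectified), "eye" and "rotation" of the camera in the world. Camera axes: x right, y down, z forward; pixel columns grow to the right and rows downward; lengths in m; the calibration is good to about 2 mm. A picture is of the moment at which its call begins. There is no depth.
- r.finish_job(): hands the job in; it is judged then, once.
The state is a dict: "time_s": time; "joints": joint angles; "joint_velocities": joint speeds; "effort": joint torques, N m; "tcp_pos": TCP position; "ee_rot": TCP orientation; "wrist_force": force on the tool from outside, world axes, zero at the start; "moment": the same for the moment, N m; "gripper_width": opening from 0.0 (shut) to 1.0 (fully open); "gripper_force": force on a finger pad.
Only numpy, scipy, OpenCV 4.12 (cv2) and the standard library are available. Lean on these libraries where they do the work, as an engineer would, in place of code of your own. Each camera call takes 0.05 s, during which the arm holds its last target. There are 200 camera calls.

## Working session

There is one attempt and no reset: what is moved stays moved. The work goes in short steps, Python scripts to look and compute and a tool call to move; the robot and the scene stay as the last step left them, time stands still between calls to the robot, and variables do not carry over. Pictures are saved under pics/ and viewed, at most 10 in all, crops included, and the job is handed in when it is done.

Besides the shell and the picture viewer there is one more tool, called after ">>>" as a command line: name --argument value ..., lists and objects as JSON in quotes. step_arm: Moves the arm, as the interface text tells. Its arguments: {"type":"object","properties":{"targets":{"type":"string"},"claw":{"type":"number"}},"required":["targets"]}

```bash
mkdir -p pics
cat > h.py <<'E'
import numpy as np, cv2, json
from station import sense, cams, r
def cap(n,save=None):
    c=cams.capture(n)
    if save: cv2.imwrite(f'pics/{save}.png',c['frame'])
    return c
def K(c):
    f=192/np.tan(np.radians(c['vertical_fov'])/2)
    return np.array([[f,0,c['cx']],[0,f,c['cy']],[0,0,1.]])
def ray(c,px):
    p=cv2.undistortPoints(np.array(px,float).reshape(-1,1,2),K(c),np.array(c['dist_coeffs'])).reshape(-1,2)
    return np.c_[p,np.ones(len(p))]@np.array(c['rotation']).T
def onz(c,px,z):
    d=ray(c,px);e=np.array(c['eye']);return e+d*((z-e[2])/d[:,2])[:,None]
def proj(c,P):
    R=np.array(c['rotation']);P=(np.array(P,float).reshape(-1,3)-np.array(c['eye']))@R
    return cv2.projectPoints(P,np.zeros(3),np.zeros(3),K(c),np.array(c['dist_coeffs']))[0].reshape(-1,2)
E
python3 - <<'E'
from h import *
for n in('top','side'):
    c=cap(n,n+'0'); print(n,c['vertical_fov'],c['cx'],c['cy'],c['dist_coeffs'],np.round(c['eye'],3),np.round(c['rotation'],3).tolist())
s=sense();print(s)
E
```

```text
top 47.550126260831775 255.25210294569175 188.56503648058836 [-0.09662084  0.          0.          0.          0.        ] [0.448 0.043 1.43 ] [[-0.029, -0.999, 0.042], [-1.0, 0.029, -0.005], [0.004, -0.042, -0.999]]
side 49.61250319605973 253.19094800757983 188.36206922573012 [-0.05910368  0.          0.          0.          0.        ] [0.415 0.946 1.138] [[-0.994, -0.084, 0.075], [-0.113, 0.729, -0.675], [0.003, -0.679, -0.734]]
{'time_s': 0.1, 'joints': array([-5.79463056e+01,  2.20859069e+01,  3.87536124e-01, -2.69266134e-02,
       -6.84143504e+01, -1.48164961e+01]), 'joint_velocities': array([ 0.01759553, -0.19815348,  0.16545463,  0.11452295,  0.02578491,
       -0.00632018]), 'effort': array([-4.79026094e-04, -3.91689813e+01,  1.87934428e+01,  4.23184812e+00,
        1.34922797e-02, -7.71039663e-05]), 'tcp_pos': array([ 0.18503435, -0.59632375,  0.18746916]), 'ee_rot': array([[-9.55137497e-01, -2.96161963e-01, -6.73703105e-04],
       [-2.96162718e-01,  9.55135612e-01,  1.89932337e-03],
       [ 8.09704914e-05,  2.01364071e-03, -9.99997969e-01]]), 'wrist_force': array([ 0.32412634,  0.67892   , -0.56281112]), 'moment': array([-0.0199943 ,  0.02806152,  0.06943439]), 'gripper_force': 0.0, 'gripper_width': 0.9980696568566141}
```

View pics/top0.png

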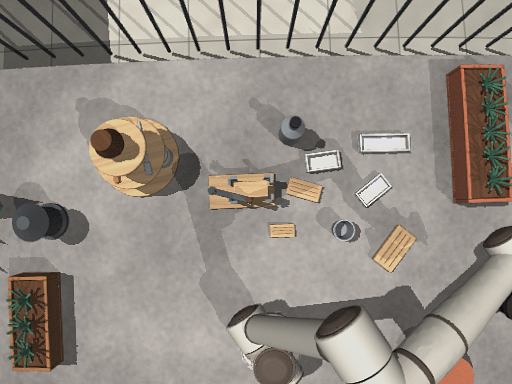

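View pics/side0.png

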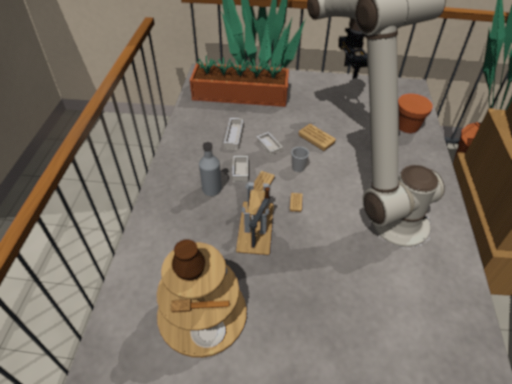

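The top view shows the holder near (242,190), with the keeper's knob at its left end (212,190). The dishes are at (323,161), (374,190) and (385,143), the last being the long one.
Lid candidates are small (282,230), middle (305,189) and large (394,248). I'll go with the middle one and check it in a close crop, which should also tell deep from shallow.

Run:
```python
import cv2
a=cv2.imread('pics/top0.png')[115:275,200:425];cv2.imwrite('pics/c1.png',cv2.resize(a,None,fx=3.5,fy=3.5,interpolation=cv2.INTER_CUBIC))
a=cv2.imread('pics/side0.png')[110:260,190:345];cv2.imwrite('pics/c2.png',cv2.resize(a,None,fx=4,fy=4,interpolation=cv2.INTER_CUBIC))
```

```text
(no output)
```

View pics/c1.png

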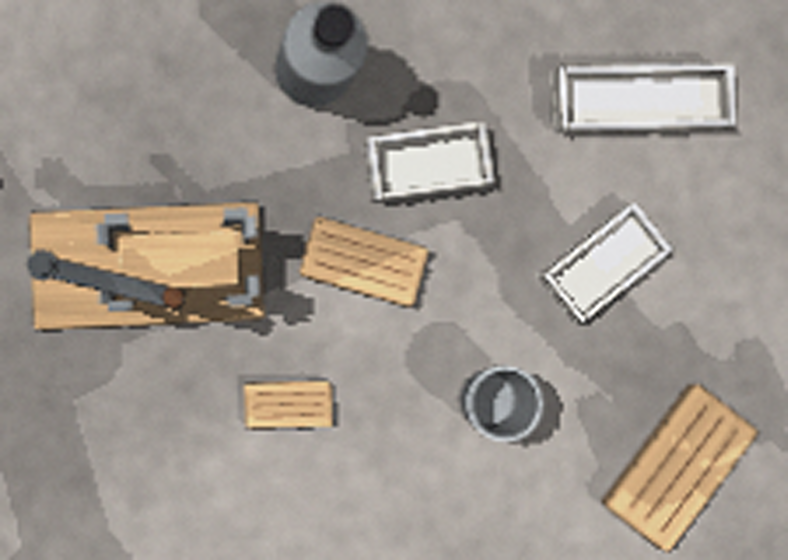

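View pics/c2.png

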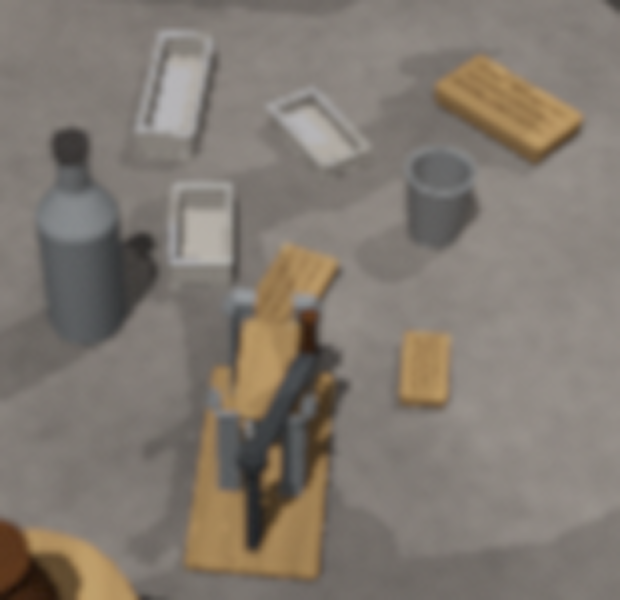

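The crops confirm the choice. The dish at (323,161) has tall visible walls, so it is the deep one, and (374,190) is the shallow one. The lid at (305,189) is the middle of the three sizes.
The keeper's hinge is at top px (211,191), with its brown knob at (249,200), slightly towards holder +y.

```bash
cat >> h.py <<'E'
def tri(ct,pt,cs,ps):
    a,b=ray(ct,pt)[0],ray(cs,ps)[0];ea,eb=np.array(ct['eye']),np.array(cs['eye'])
    s=np.linalg.lstsq(np.c_[a,-b],eb-ea,rcond=None)[0]
    return (ea+a*s[0]+eb+b*s[1])/2, np.linalg.norm(ea+a*s[0]-eb-b*s[1])
def blob(c,kind,near,z,up=4,rad=30):
    """contour nearest pixel -> centre,size,yaw on plane z"""
    im=c['frame'];x0,y0=int(near[0]-rad),int(near[1]-rad)
    cr=cv2.resize(im[y0:y0+2*rad,x0:x0+2*rad],None,fx=up,fy=up,interpolation=cv2.INTER_CUBIC)
    h=cv2.cvtColor(cr,cv2.COLOR_BGR2HSV)
    if kind=='white': m=cv2.inRange(h,(0,0,165),(180,45,255))
    elif kind=='wood': m=cv2.inRange(h,(8,75,90),(28,255,255))
    elif kind=='knob': m=cv2.inRange(h,(0,110,30),(11,255,150))
    if kind!='knob': m=cv2.morphologyEx(m,cv2.MORPH_CLOSE,np.ones((13,13)))
    cs=[q for q in cv2.findContours(m,cv2.RETR_EXTERNAL,cv2.CHAIN_APPROX_NONE)[0] if cv2.contourArea(q)>60]
    q=min(cs,key=lambda q:abs(cv2.pointPolygonTest(q,(rad*up,rad*up),True)) if cv2.pointPolygonTest(q,(rad*up,rad*up),True)<0 else -1)
    px=(q.reshape(-1,2)+.5)/up-.5+[x0,y0]
    P=onz(c,px,z)[:,:2]*1000
    (cx,cy),(w,hh),a=cv2.minAreaRect(P.astype(np.float32))
    if w<hh: w,hh,a=hh,w,a+90
    M=cv2.moments(P.astype(np.float32)); 
    M2=cv2.moments(px.astype(np.float32))
    return dict(c=np.round([cx,cy],1),m=np.round([M['m10']/M['m00'],M['m01']/M['m00']],1),size=np.round([w,hh],1),yaw=round((a+90)%180-90,1),px=np.round([M2['m10']/M2['m00'],M2['m01']/M2['m00']],1))
E
python3 - <<'E'
from h import *
t,s=cap('top'),cap('side')
for n,k,pt,ps,z in [('deep','white',(323,161),(240,167),.018),('shal','white',(374,190),(269,142),.013),('lid','wood',(305,189),(264,180),.011)]:
    print(n,'T',blob(t,k,pt,z)); print(n,'S',blob(s,k,ps,z,rad=22))
a=blob(t,'knob',(249.4,200),.19,rad=8,up=6);b=blob(s,'knob',(267,192),.17,rad=14,up=6)
print(a,b,tri(t,a['px'],s,b['px']))
print('knob z.194',onz(t,[(249.4,199.9)],.19),'hinge',onz(t,[(211.4,190.7)],.158))
for p,q in [((200+240/3.5,115+218/3.5),(190+240/4,110+297/4)),((200+245/3.5,115+293/3.5),(190+306/4,110+300/4)),((200+115/3.5,115+222/3.5),(190+228/4,110+410/4))]: print(tri(t,p,s,q))
E
```

```text
deep T {'c': array([ 593.2, -185.3]), 'm': array([ 593.3, -185.6]), 'size': array([113.4,  60.1]), 'yaw': -83.4, 'px': array([322.3, 160.2])}
deep S {'c': array([ 585.4, -181.6]), 'm': array([ 586. , -181.6]), 'size': array([69.8, 41.2]), 'yaw': -83.4, 'px': array([241.2, 168.8])}
shal T {'c': array([ 498. , -365.3]), 'm': array([ 514.3, -382. ]), 'size': array([185.7, 177.6]), 'yaw': -1.5, 'px': array([382.1, 182.7])}
shal S {'c': array([ 493.5, -346.3]), 'm': array([ 493.8, -346.5]), 'size': array([82.2, 36.3]), 'yaw': -54.3, 'px': array([268.9, 143.4])}
lid T {'c': array([ 500., -121.]), 'm': array([ 499.9, -121.3]), 'size': array([112.7,  58.3]), 'yaw': 72.3, 'px': array([303.5, 189.4])}
lid S {'c': array([503.7, -98.7]), 'm': array([ 503.9, -105.4]), 'size': array([170. ,  66.3]), 'yaw': 76.6, 'px': array([260.1, 186.7])}
{'c': array([468.4,  55.4]), 'm': array([468.8,  56. ]), 'size': array([15.2, 14.2]), 'yaw': -1.7, 'px': array([248.9, 199.6])} {'c': array([469.4,  63.7]), 'm': array([468.2,  60.4]), 'size': array([33.4, 11.1]), 'yaw': -85.0, 'px': array([267.1, 190.7])} (array([0.46890243, 0.05618811, 0.16540908]), np.float64(0.0007136217019133915))
knob z.194 [[0.46794376 0.05455695 0.19      ]] hinge [[0.49857238 0.16507857 0.158     ]]
(array([ 0.53286827, -0.00448473,  0.12384943]), np.float64(0.004691386557401802))
(array([ 0.47292877, -0.0065314 ,  0.12483753]), np.float64(0.004375137720416383))
(array([0.53180387, 0.10354705, 0.10570319]), np.float64(0.008641030364336683))
```

>>> step_arm --targets "0 0 -0.7 -6.4;0 0 -0.7 -6.4;0 0 -0.7 -6.4;0 0 -0.7 -6.4;0 0 -0.7 -6.4;0 0 -0.7 -6.4;0 0 -0.7 -6.4;0 0 -0.7 -6.4;0 0 -0.7 -6.4;-3.5 -0.5 0 0;-3.5 -0.5 0 0;-3.5 -0.5 0 0" --claw 4

```text
time_s: 1.2
tcp_pos: [0.2271, -0.4984, 0.2507]
ee_rot: [[-0.263, -0.965, -0.0], [-0.965, 0.263, 0.001], [-0.001, 0.001, -1.0]]
wrist_force: [0.6, 0.2, 0.2]
gripper_width: 0.462
gripper_force: 0.0
```

>>> step_arm --targets "-3.5 -0.5 0 0;-3.5 -0.5 0 0;-3.5 -0.5 0 0;-3.5 -0.5 0 0;-3.5 -0.5 0 0;-3.5 -0.5 0 0;-3.5 -0.5 0 0;-3.5 -0.5 0 0;-3.5 -0.5 0 0;-3.5 -0.5 0 0;-3.5 -0.5 0 0;-3.5 -0.5 0 0"

```text
time_s: 2.2
tcp_pos: [0.395, -0.108, 0.2517]
ee_rot: [[-0.261, -0.965, 0.001], [-0.965, 0.261, 0.0], [-0.0, -0.001, -1.0]]
wrist_force: [0.8, 0.1, -0.3]
gripper_width: 0.46
gripper_force: 0.0
```

```bash
cat >> h.py <<'E'
def go(x,y,z,yang=None,s=None):
    "mm target; yang = wanted world angle of tool y axis (mod 180). shift after turning in place"
    s=s or sense();R=s['ee_rot'];p=s['tcp_pos']*1000
    a=np.degrees(np.arctan2(R[1,1],R[0,1]));tn=0
    if yang is not None:
        tn=-((yang-a+90)%180-90)
    b=np.radians(a-tn);Y=np.array([np.cos(b),np.sin(b)]);X=np.array([-Y[1],Y[0]])
    d=np.array([x,y])-p[:2]
    print('t %.2f p'%s['time_s'],np.round(p,1),'yang %.1f'%a,'J6 %.0f'%s['joints'][5],'F',np.round(s['wrist_force'],1),'w %.1f'%(s['gripper_width']*87),'gf %.1f'%s['gripper_force'],'| turn %.1f then cm'%tn,np.round([X@d/10,Y@d/10,-(z-p[2])/10],2), 'else(before turn)',np.round([np.array([-np.sin(np.radians(a)),np.cos(np.radians(a))])@d/10,np.array([np.cos(np.radians(a)),np.sin(np.radians(a))])@d/10],2))
E
python3 -c "
from h import *
go(469,56,160,165)"
```

```text
t 2.20 p [ 395.  -108.   251.7] yang 164.8 J6 -23 F [ 0.8  0.1 -0.3] w 40.0 gf 0.0 | turn -0.2 then cm [-17.76  -2.9    9.17] else(before turn) [-17.77  -2.85]
```

>>> step_arm --targets "-3.5 -0.57 0 0;-3.5 -0.57 0 0;-3.5 -0.57 0 0;-3.5 -0.57 0 0;-3.5 -0.57 0 0;0 0 0 0;0 0 1.5 0;0 0 1.5 0"

```text
time_s: 2.87
tcp_pos: [0.4687, 0.0525, 0.2214]
ee_rot: [[-0.26, -0.966, 0.001], [-0.966, 0.26, 0.001], [-0.001, -0.001, -1.0]]
wrist_force: [-0.5, 0.5, -0.5]
gripper_width: 0.464
gripper_force: 0.0
```

```bash
python3 -c "
from h import *
go(469,56,160,165)
cap('top','t1');c=cap('side','s1')
a=cv2.imread('pics/s1.png')[130:230,200:340];cv2.imwrite('pics/s1c.png',cv2.resize(a,None,fx=5,fy=5,interpolation=cv2.INTER_CUBIC))"
```

```text
t 2.87 p [468.7  52.5 221.4] yang 164.9 J6 -41 F [-0.5  0.5 -0.5] w 40.3 gf 0.0 | turn -0.1 then cm [-0.34  0.06  6.14] else(before turn) [-0.34  0.06]
```

View pics/s1c.png

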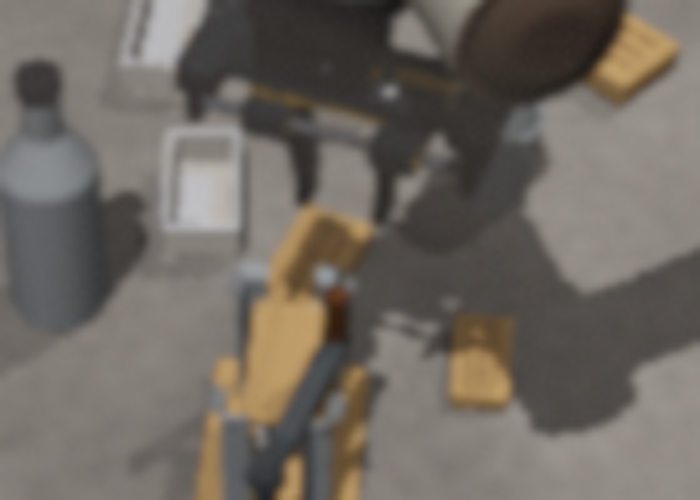

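The fingers sit in the crop at (305,205) and (380,220), straddling the knob top at (340,290). I'll descend, cage the knob and swing.

>>> step_arm --targets "-0.3 0 1.5 0;0 0 1.5 0;0 0 1.5 0;0 0 1.5 0;0 0 0 0;0 0 0 0" --claw 4

```text
time_s: 3.47
tcp_pos: [0.4691, 0.0541, 0.1619]
ee_rot: [[-0.262, -0.965, -0.0], [-0.965, 0.262, -0.001], [0.001, 0.0, -1.0]]
wrist_force: [0.3, -0.0, 0.5]
gripper_width: 0.457
gripper_force: 0.0
```

>>> step_arm --targets "-0.05 1.0 0 5;-0.05 1.0 0 5;-0.05 1.0 0 5;-0.05 1.0 0 5;-0.05 1.0 0 5;-0.05 1.0 0 5;-0.05 1.0 0 5;-0.05 1.0 0 5;-0.05 1.0 0 5;-0.05 1.0 0 5;-0.05 1.0 0 5;-0.05 1.0 0 5" --claw 2.4

```text
time_s: 4.47
tcp_pos: [0.3893, 0.1373, 0.1634]
ee_rot: [[-0.968, -0.252, 0.003], [-0.252, 0.968, 0.002], [-0.003, 0.001, -1.0]]
wrist_force: [0.3, -0.3, 0.3]
gripper_width: 0.276
gripper_force: 0.0
```

>>> step_arm --targets "-0.05 1.0 0 5;-0.05 1.0 0 5;-0.05 1.0 0 5;-0.05 1.0 0 5;-0.05 1.0 0 5;-0.05 1.0 0 5;-0.05 1.0 0 5;0 0 0 0"

```text
time_s: 5.13
tcp_pos: [0.3939, 0.2074, 0.1633]
ee_rot: [[-0.939, 0.345, 0.003], [0.345, 0.939, 0.003], [-0.002, 0.004, -1.0]]
wrist_force: [0.1, 0.6, -0.7]
gripper_width: 0.275
gripper_force: 0.0
```

```bash
python3 -c "
from h import *
go(469,56,160)
c=cap('top','t2')
a=c['frame'][130:250,180:340];cv2.imwrite('pics/t2c.png',cv2.resize(a,None,fx=5,fy=5,interpolation=cv2.INTER_CUBIC))"
```

```text
t 5.13 p [393.9 207.4 163.3] yang 69.8 J6 -159 F [ 0.1  0.6 -0.7] w 23.9 gf 0.0 | turn 0.0 then cm [-12.27 -11.62   0.33] else(before turn) [-12.27 -11.62]
```

View pics/t2c.png

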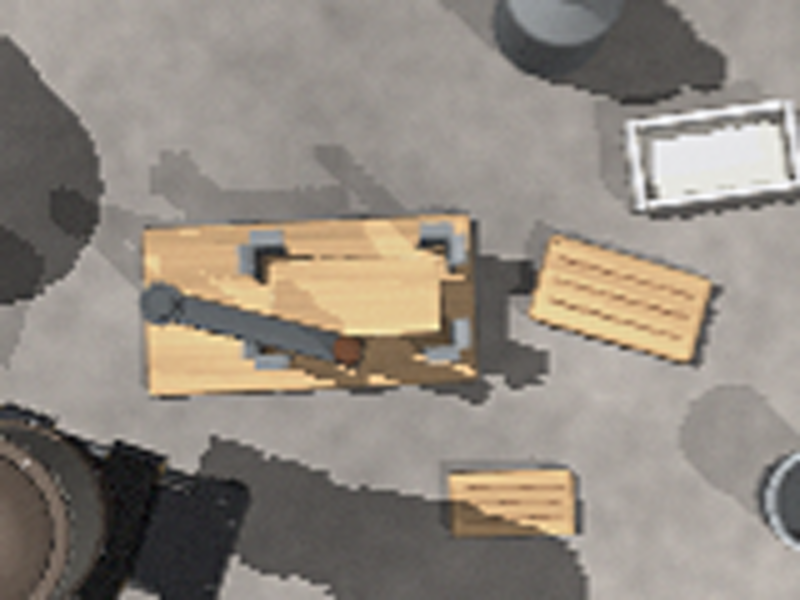

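Run:
```python
from h import *
t,s=cap('top'),cap('side')
print('knob top',tri(t,(249.2,199.8),s,(268,188.6)))
print('tip s1',(proj(s,[468.7e-3,52.5e-3,.2214])-[200,130])*5)
for z in(.0,.15,.179,.194): print(z,(proj(s,[.4687,.056,z])-[200,130])*5,(proj(t,[.4687,.056,z])-[180,130])*5)
# board corners in top crop t2c, at z=.015
P=onz(t,np.array([(145,228),(470,217),(474,381),(150,396)])/5+[180,130],.015)*1000
print(np.round(P,1))
# corner-lip outer corners top view, side view crop
a=s['frame'][150:250,210:310];cv2.imwrite('pics/s2c.png',cv2.resize(a,None,fx=6,fy=6,interpolation=cv2.INTER_CUBIC))
```

```text
knob top (array([0.46726578, 0.05521534, 0.17447444]), np.float64(0.0024756713493588544))
tip s1 [[338.24962145 237.76460546]]
0.0 [[328.80431308 464.27854266]] [[347.5100358  353.07735527]]
0.15 [[334.63163029 319.5201362 ]] [[345.15143665 349.38201674]]
0.179 [[335.8667658  288.70887657]] [[344.63023795 348.56541682]]
0.194 [[336.52079486 272.37529617]] [[344.35106204 348.12800997]]
[[553.7 185.4  15. ]
 [554.7 -26.4  15. ]
 [447.9 -25.7  15. ]
 [444.4 184.9  15. ]]
```

View pics/s2c.png

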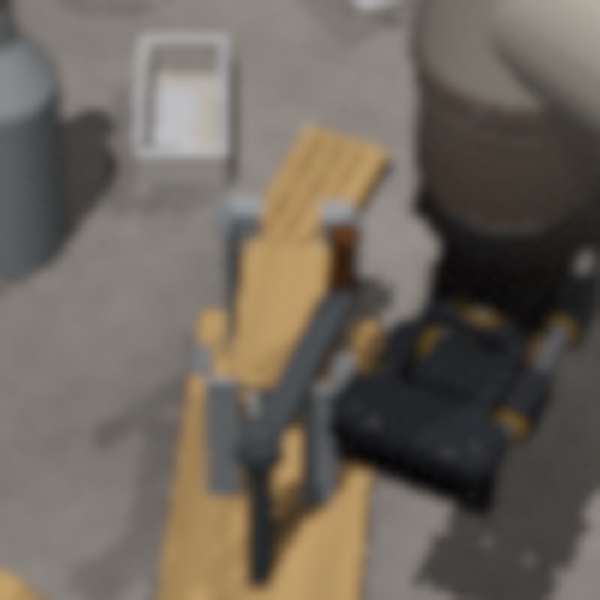

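Run:
```python
from h import *
g=cv2.imread('pics/s1.png')[:,:,1].astype(int)
print('cols 256..280'); 
for y in range(160,184): print(y,g[y,256:282])
```

```text
cols 256..280
160 [122  99  68  49  48  49  57  81 110 126 130 131 130 128 126 120 105  84
  62  53  54  55  54  55  56  57]
161 [127 108  76  52  47  48  56  78 108 127 133 134 134 134 134 131 118  94
  66  54  51  54  53  54  54  56]
162 [128 113  81  56  47  48  54  80 110 127 134 135 135 136 135 133 125 103
  75  55  51  51  51  52  52  57]
163 [129 116  89  60  48  49  58  84 113 130 136 136 135 135 135 135 130 116
  91  63  52  51  52  52  53  57]
164 [130 121  99  67  49  49  58  87 116 132 135 135 135 134 136 137 135 127
 108  74  52  48  51  60  66  70]
165 [131 123 107  74  48  46  58  87 117 131 135 135 135 135 135 137 137 133
 114  78  50  47  59  79  96 102]
166 [133 128 111  77  48  46  58  88 116 131 134 133 134 134 134 135 136 133
 114  79  50  48  66  98 121 129]
167 [134 130 113  79  49  44  61  91 119 130 132 131 132 131 132 133 134 131
 114  78  49  49  70 105 130 138]
168 [137 134 115  78  46  48  73 103 125 131 131 130 130 131 130 131 131 127
 110  75  48  47  70 106 130 135]
169 [139 135 117  79  51  60  90 117 130 132 131 131 131 131 130 129 129 123
 102  71  
[... 877 characters left out ...]

  90  86  83  78  76  72  67  61]
178 [141 144 143 130 107  88  79  76  75  77  79  77  76  82  88  93  92  81
  72  74  74  75  75  74  70  66]
179 [144 145 139 121  95  79  74  73  76  78  77  76  78  84  84  80  73  67
  68  72  74  75  75  75  73  71]
180 [146 144 133 113  89  75  72  72  76  79  77  76  82  84  81  73  67  66
  70  72  74  74  74  75  75  75]
181 [145 138 122  99  81  74  71  76  80  79  77  79  83  82  77  70  66  67
  71  74  73  75  75  74  75  75]
182 [141 128 108  88  78  74  79  88  95  90  84  83  84  80  72  66  68  72
  73  74  74  75  76  75  75  77]
183 [132 114  94  80  74  77  90 111 123 119 107  92  82  76  68  67  71  74
  75  75  75  75  75  75  76  75]
```

Run:
```python
from h import *
s=cap('side')
print('start tip',proj(s,[.185,-.597,.1875]),'+25up',proj(s,[.185,-.597,.2125]), 'y-35',proj(s,[.185,-.632,.1875]))
print('now tip',proj(s,[.3939,.2074,.1633]),'+25up',proj(s,[.3939,.2074,.188]))
g=cv2.imread('pics/side0.png')
cv2.imwrite('pics/m.png',np.hstack([cv2.resize(g[20:95,325:380],(440,600),interpolation=cv2.INTER_CUBIC),cv2.resize(s['frame'][180:250,255:300],(360,560),interpolation=cv2.INTER_CUBIC)[:560] if 0 else cv2.resize(s['frame'][180:255,255:300],(360,600),interpolation=cv2.INTER_CUBIC)]))
```

```text
start tip [[348.85691057  78.21661057]] +25up [[349.85561404  72.97678089]] y-35 [[348.46109177  73.71677471]]
now tip [[287.86466708 231.29650836]] +25up [[288.41762049 226.12353768]]
```

View pics/m.png

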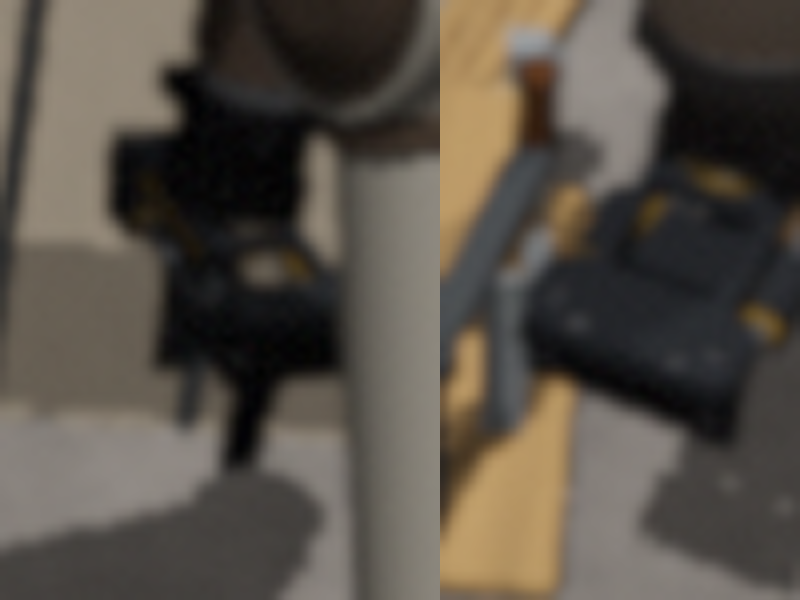

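Run:
```python
from h import *
s=cap('side')
def tips(p,yang,w,dz=0,off=(0,0)):
    a=np.radians(yang);Y=np.array([np.cos(a),np.sin(a),0])
    return [np.round(proj(s,np.array(p)+[off[0],off[1],dz]+k*Y*(w/2+.0075))[0],1) for k in(1,-1)]
A=([.185,-.5965,.1875],107.2,.087);B=([.4687,.0525,.2214],164.9,.040)
print('obs start near(354.8,78.5) far(348.5,72.5); s1 (260.5,170.5)(276.3,174)')
for dz in(0,.01,.02,.03): print(dz,tips(*A,dz),tips(*B,dz))
for o in((0,-.02),(0,-.035),(.02,0),(-.02,0)): print(o,tips(*A,0,o),tips(*B,0,o))
```

```text
obs start near(354.8,78.5) far(348.5,72.5); s1 (260.5,170.5)(276.3,174)
0 [array([353.1,  85. ]), array([344.8,  71.8])] [array([276.1, 179.9]), array([259.3, 175.2])]
0.01 [array([353.6,  82.9]), array([345.1,  69.7])] [array([276.2, 177.7]), array([259.4, 172.9])]
0.02 [array([354. ,  80.8]), array([345.5,  67.6])] [array([276.4, 175.3]), array([259.4, 170.6])]
0.03 [array([354.4,  78.7]), array([345.9,  65.5])] [array([276.5, 173. ]), array([259.4, 168.3])]
(0, -0.02) [array([352.9,  82.3]), array([344.6,  69.3])] [array([276.6, 175.3]), array([260. , 170.7])]
(0, -0.035) [array([352.7,  80.3]), array([344.4,  67.5])] [array([276.9, 171.9]), array([260.5, 167.3])]
(0.02, 0) [array([348.2,  84.7]), array([340. ,  71.5])] [array([269.6, 179.4]), array([252.9, 174.7])]
(-0.02, 0) [array([358. ,  85.4]), array([349.5,  72.1])] [array([282.6, 180.5]), array([265.7, 175.7])]
```

Both side images (start, and s1 over the knob) put the fingertips about 2 cm higher than the reported TCP, which explains why the cage passed over the knob. I'll check this with a gentle touch on bare table.

>>> step_arm --targets "0 0 3 0;0 0 3 0;0 0 3 0;0 0 3 0;0 0 2 0;0 0 0.5 0;0 0 0.5 0;0 0 0 0" --claw 2.4

```text
time_s: 6.05
tcp_pos: [0.3925, 0.2054, 0.0116]
ee_rot: [[-0.939, 0.344, 0.0], [0.344, 0.939, -0.0], [-0.0, -0.0, -1.0]]
wrist_force: [0.3, -0.4, -0.4]
gripper_width: 0.274
gripper_force: 0.0
```

>>> step_arm --targets "0 0 0.3 0;0 0 0.3 0;0 0 0.2 0;0 0 0 0"

```text
time_s: 6.38
tcp_pos: [0.3923, 0.2055, 0.0037]
ee_rot: [[-0.939, 0.345, 0.0], [0.345, 0.939, 0.001], [-0.0, 0.001, -1.0]]
wrist_force: [0.1, -0.3, -0.4]
gripper_width: 0.275
gripper_force: 0.0
```

```bash
python3 -c "
from h import *
go(469,56,160)
s=cap('side','s4');T=sense()['tcp_pos'];print(proj(s,T))
g=s['frame'][:,:,1].astype(int)
for y in range(240,276,2): print(y,g[y,270:300:2])
"
```

```text
t 6.38 p [392.3 205.5   3.7] yang 69.8 J6 -159 F [ 0.1 -0.3 -0.4] w 23.9 gf 0.0 | turn 0.0 then cm [-12.35 -11.39 -15.63] else(before turn) [-12.35 -11.39]
[[285.16358406 260.79737645]]
240 [127  80  41  34  39  32  27  28  38  44  34  24  24  60  81]
242 [120  55  36  37  53  40  37  32  26  25  31  39  52  81  73]
244 [99 41 32 28 39 35 37 37 35 34 36 40 66 83 64]
246 [84 45 27 28 35 36 37 36 37 38 37 36 55 61 62]
248 [41 36 31 26 29 30 34 36 37 41 34 40 44 44 62]
250 [38 37 37 37 34 28 27 31 38 39 30 42 41 44 64]
252 [37 37 36 37 38 36 36 37 42 39 53 45 38 54 69]
254 [41 36 36 36 37 38 41 46 46 49 77 61 46 62 73]
256 [38 36 36 37 40 44 45 45 45 48 60 54 57 65 71]
258 [19 25 32 38 43 57 52 53 52 43 51 60 64 63 89]
260 [ 22  13  16  25  33  56  52  48  48  42  61  65  64  73 111]
262 [ 71  25  12  10  16  21  26  37  36  40  63  65  70  94 125]
264 [ 84  50  34  28  18  11  13  21  17  43  63  66 100 125 129]
266 [104  91  63  53  39  31  26  23  15  46  63  67 108 130 130]
268 [110 109 108  99  77  57  56  52  40  57  66  78 120 128 126]
270 [109 111 114 116 113  99  93  88  66  66  69  93 125 127 123]
272 [112 113 114 115 114 117 126 122 105  86  82 116 131 129 126]
274 [113 115 114 111 114 125 131 130 131 128 121 128 131 131 129]
```

>>> step_arm --targets "0 0 0.3 0;0 0 0.3 0;0 0 0 0"

```text
time_s: 6.68
tcp_pos: [0.3919, 0.2051, -0.003]
ee_rot: [[-0.939, 0.345, -0.001], [0.345, 0.939, -0.001], [0.0, -0.001, -1.0]]
wrist_force: [0.5, -0.2, -0.7]
gripper_width: 0.273
gripper_force: 0.0
```

>>> step_arm --targets "0 0 0.2 0;0 0 0.2 0;0 0 0.2 0;0 0 0 0"

```text
time_s: 7.02
tcp_pos: [0.392, 0.2051, -0.009]
ee_rot: [[-0.939, 0.345, -0.001], [0.345, 0.939, -0.001], [0.0, -0.001, -1.0]]
wrist_force: [-0.2, 1.1, 0.5]
gripper_width: 0.278
gripper_force: 0.0
```

>>> step_arm --targets "0 0 0.2 0;0 0 0.2 0;0 0 0 0"

```text
time_s: 7.27
tcp_pos: [0.3921, 0.2052, -0.0129]
ee_rot: [[-0.939, 0.345, -0.001], [0.345, 0.939, -0.0], [0.0, -0.001, -1.0]]
wrist_force: [0.7, -0.1, 0.0]
gripper_width: 0.274
gripper_force: 0.0
```

>>> step_arm --targets "0 0 0.2 0;0 0 0.1 0;0 0 0 0"

```text
time_s: 7.52
tcp_pos: [0.3921, 0.2052, -0.0158]
ee_rot: [[-0.939, 0.345, -0.0], [0.345, 0.939, -0.0], [0.0, -0.001, -1.0]]
wrist_force: [0.1, 0.5, 1.3]
gripper_width: 0.274
gripper_force: 0.0
```

>>> step_arm --targets "0 0 0.1 0;0 0 0.1 0;0 0 0 0"

```text
time_s: 7.77
tcp_pos: [0.3922, 0.2053, -0.0177]
ee_rot: [[-0.939, 0.345, -0.0], [0.345, 0.939, -0.0], [0.0, -0.0, -1.0]]
wrist_force: [-0.3, -0.3, -0.2]
gripper_width: 0.276
gripper_force: 0.0
```

>>> step_arm --targets "0 0 0.1 0;0 0 0.1 0;0 0 0 0"

```text
time_s: 8.02
tcp_pos: [0.3922, 0.2053, -0.0197]
ee_rot: [[-0.939, 0.345, -0.0], [0.345, 0.939, -0.0], [0.0, -0.0, -1.0]]
wrist_force: [-0.9, -0.3, -0.5]
gripper_width: 0.275
gripper_force: 0.0
```

>>> step_arm --targets "0 0 0.1 0;0 0 0.1 0;0 0 0 0"

```text
time_s: 8.27
tcp_pos: [0.3921, 0.2052, -0.0217]
ee_rot: [[-0.939, 0.345, -0.0], [0.345, 0.939, -0.0], [0.0, -0.0, -1.0]]
wrist_force: [-0.5, 0.2, -0.4]
gripper_width: 0.276
gripper_force: 0.0
```

>>> step_arm --targets "0 0 0.1 0;0 0 0.1 0;0 0 0 0"

```text
time_s: 8.52
tcp_pos: [0.3921, 0.2052, -0.0237]
ee_rot: [[-0.939, 0.345, -0.0], [0.345, 0.939, -0.0], [0.0, -0.0, -1.0]]
wrist_force: [-0.4, -0.8, -0.1]
gripper_width: 0.278
gripper_force: 0.0
```

>>> step_arm --targets "0 0 0.1 0;0 0 0.1 0;0 0 0 0"

```text
time_s: 8.77
tcp_pos: [0.3921, 0.2053, -0.0257]
ee_rot: [[-0.939, 0.345, -0.0], [0.345, 0.939, -0.0], [0.0, -0.0, -1.0]]
wrist_force: [0.1, -1.0, 0.3]
gripper_width: 0.276
gripper_force: 0.0
```

>>> step_arm --targets "0 0 0.1 0;0 0 0.1 0;0 0 0 0"

```text
time_s: 9.02
tcp_pos: [0.3921, 0.2053, -0.0277]
ee_rot: [[-0.939, 0.345, -0.0], [0.345, 0.939, -0.0], [0.0, -0.0, -1.0]]
wrist_force: [-0.1, -0.5, -0.4]
gripper_width: 0.277
gripper_force: 0.0
```

>>> step_arm --targets "0 0 0.1 0;0 0 0.1 0;0 0 0 0"

```text
time_s: 9.27
tcp_pos: [0.3922, 0.2053, -0.0297]
ee_rot: [[-0.939, 0.345, -0.0], [0.345, 0.939, -0.0], [0.0, -0.0, -1.0]]
wrist_force: [-0.1, 0.9, -0.5]
gripper_width: 0.275
gripper_force: 0.0
```

>>> step_arm --targets "0 0 0.1 0;0 0 0.1 0;0 0 0 0"

```text
time_s: 9.52
tcp_pos: [0.3921, 0.2052, -0.0318]
ee_rot: [[-0.939, 0.345, -0.0], [0.345, 0.939, -0.0], [0.0, -0.0, -1.0]]
wrist_force: [-0.1, -0.1, 0.9]
gripper_width: 0.279
gripper_force: 0.0
```

```bash
python3 -c "
from h import *
go(469,56,160)
s=cap('side','s5');t=cap('top','t5');T=sense()['tcp_pos'];print(proj(s,T),proj(s,T+[0,0,.02]))
a=cv2.resize(s['frame'][210:285,250:320],(560,600),interpolation=cv2.INTER_CUBIC)
cv2.imwrite('pics/s5c.png',a)
"
```

```text
t 9.52 p [392.1 205.2 -31.8] yang 69.8 J6 -159 F [-0.1 -0.1  0.9] w 24.2 gf 0.0 | turn 0.0 then cm [-12.36 -11.36 -19.18] else(before turn) [-12.36 -11.36]
[[284.56533748 266.68652429]] [[284.92967919 263.36149041]]
```

View pics/s5c.png

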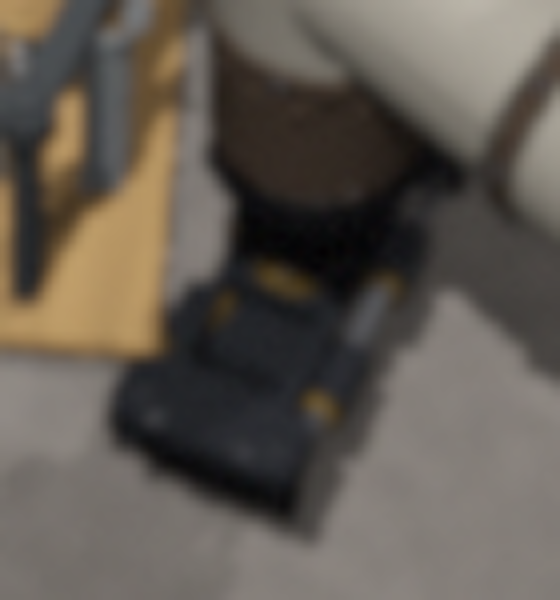

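The picture shows the gripper body low over bare table near (284,265), still clear of it. I'll keep going down until contact.

>>> step_arm --targets "0 0 0.1 0;0 0 0.1 0;0 0 0 0"

```text
time_s: 9.87
tcp_pos: [0.3923, 0.2054, -0.0336]
ee_rot: [[-0.939, 0.345, 0.0], [0.345, 0.939, 0.0], [-0.0, 0.0, -1.0]]
wrist_force: [-0.3, -0.2, -0.8]
gripper_width: 0.274
gripper_force: 0.0
```

>>> step_arm --targets "0 0 0.1 0;0 0 0.1 0;0 0 0 0"

```text
time_s: 10.12
tcp_pos: [0.3923, 0.2054, -0.0338]
ee_rot: [[-0.939, 0.344, 0.0], [0.344, 0.939, -0.0], [-0.0, -0.0, -1.0]]
wrist_force: [-5.3, -1.3, 20.6]
gripper_width: 0.276
gripper_force: 10.0
```

>>> step_arm --targets "0 0 0.1 0;0 0 0.1 0;0 0 0 0"

```text
time_s: 10.37
tcp_pos: [0.3924, 0.2054, -0.0339]
ee_rot: [[-0.939, 0.343, 0.001], [0.343, 0.939, -0.0], [-0.001, -0.0, -1.0]]
wrist_force: [-10.5, -2.9, 40.5]
gripper_width: 0.273
gripper_force: 20.0
```

>>> step_arm --targets "0 0 0.1 0;0 0 0.1 0;0 0 0 0"

```text
time_s: 10.62
tcp_pos: [0.3924, 0.2054, -0.034]
ee_rot: [[-0.94, 0.342, 0.001], [0.342, 0.94, -0.0], [-0.001, 0.0, -1.0]]
wrist_force: [-15.6, -5.5, 60.3]
gripper_width: 0.274
gripper_force: 30.2
```

Contact comes at a reported z of -33.7 mm, so true height = reported + 34 mm. The xy position agrees with the images. Back to the knob with that offset.

>>> step_arm --targets "0 0 -1 0;0 0 -3 0;0 0 -4 -6.8;0 0 -4 -6.8;0 0 -4 -6.8;0 0 -4 -6.8;0 0 -3 -6.8;0 0 0 -6.8;0 0 0 -6.8;0 0 0 -6.8;0 0 0 -6.8;0 0 0 -6.8" --claw 4

```text
time_s: 11.62
tcp_pos: [0.3919, 0.2051, 0.1903]
ee_rot: [[-0.667, -0.745, -0.0], [-0.745, 0.667, 0.0], [0.0, 0.0, -1.0]]
wrist_force: [0.1, -0.8, -0.1]
gripper_width: 0.458
gripper_force: 0.0
```

>>> step_arm --targets "0 0 0 -6.8;0 0 0 -6.8;0 0 0 -6.8;0 0 0 -6.8;0 0 0 0"

```text
time_s: 12.03
tcp_pos: [0.392, 0.2052, 0.1902]
ee_rot: [[-0.256, -0.967, -0.0], [-0.967, 0.256, -0.0], [0.0, 0.0, -1.0]]
wrist_force: [-0.8, 0.5, 0.5]
gripper_width: 0.46
gripper_force: 0.0
```

```bash
python3 -c "
from h import *
go(468,56,116,165)"
```

```text
t 12.03 p [392.  205.2 190.2] yang 165.1 J6 -64 F [-0.8  0.5  0.5] w 40.1 gf 0.0 | turn 0.1 then cm [ 12.44 -11.2    7.42] else(before turn) [ 12.47 -11.17]
```

>>> step_arm --targets "2.5 -2.24 0 0;2.5 -2.24 0 0;2.5 -2.24 0 0;2.5 -2.24 0 0;2.5 -2.24 0 0;0 0 0 0;0 0 2 0;0 0 2 0;0 0 2 0;0 0 1.4 0;0 0 0 0"

```text
time_s: 12.95
tcp_pos: [0.4655, 0.055, 0.1135]
ee_rot: [[-0.261, -0.965, -0.007], [-0.965, 0.261, -0.002], [0.004, 0.006, -1.0]]
wrist_force: [-0.0, 0.5, -0.1]
gripper_width: 0.458
gripper_force: 0.0
```

>>> step_arm --targets "0 0 0 0;-0.05 1.0 0 5;-0.05 1.0 0 5;-0.05 1.0 0 5;-0.05 1.0 0 5;-0.05 1.0 0 5;-0.05 1.0 0 5;-0.05 1.0 0 5;-0.05 1.0 0 5;-0.05 1.0 0 5;-0.05 1.0 0 5;-0.05 1.0 0 5" --claw 2.4

```text
time_s: 13.95
tcp_pos: [0.3911, 0.1289, 0.1181]
ee_rot: [[-0.941, -0.338, 0.003], [-0.338, 0.941, 0.002], [-0.003, 0.001, -1.0]]
wrist_force: [0.2, -0.5, -0.2]
gripper_width: 0.277
gripper_force: 0.3
```

```bash
python3 -c "
from h import *
go(468,56,116,165)
c=cap('top','t6')
m=cv2.inRange(cv2.cvtColor(c['frame'],cv2.COLOR_BGR2HSV),(0,110,30),(11,255,150))[180:240,190:290]
print(np.argwhere(m)[:40].tolist())"
```

```text
t 13.95 p [391.1 128.9 118.1] yang 109.7 J6 -111 F [ 0.2 -0.5 -0.2] w 24.1 gf 0.3 | turn -55.3 then cm [ 5.05 -9.32  0.21] else(before turn) [-4.78 -9.46]
[]
```

>>> step_arm --targets "-0.05 1.0 0 5;-0.05 1.0 0 5;-0.05 1.0 0 5;-0.05 1.0 0 5;-0.05 1.0 0 5;-0.05 1.0 0 5;-0.05 1.0 0 5;0 0 0 0;0 0 0 0"

```text
time_s: 14.75
tcp_pos: [0.3882, 0.1971, 0.1172]
ee_rot: [[-0.967, 0.255, 0.001], [0.255, 0.967, 0.001], [-0.001, 0.001, -1.0]]
wrist_force: [0.3, 0.0, -0.9]
gripper_width: 0.277
gripper_force: 0.0
```

>>> step_arm --targets "0 0 -2 0;0 0 -3 0;0 0 -3 0;4 0 -1 -6.8;4 0 0 -6.8;4 0 0 -6.8;4 0 0 -6.8;0 0 0 -6.8;0 0 0 -6.8;0 0 0 -6.8;0 0 0 -6.8;0 0 0 0" --claw 8.7

```text
time_s: 15.75
tcp_pos: [0.2296, 0.2094, 0.2068]
ee_rot: [[-0.769, -0.639, 0.0], [-0.639, 0.769, 0.001], [-0.001, 0.001, -1.0]]
wrist_force: [0.2, -0.0, -0.2]
gripper_width: 0.988
gripper_force: 0.0
```

Run:
```python
from h import *
t,s=cap('top','t7'),cap('side','s7')
for n,k,pt,ps,z in [('deep','white',(323,161),(240,167),.018),('lid','wood',(305,189),(264,180),.011)]:
    print(n,'T',blob(t,k,pt,z))
try: print('shal T',blob(t,'white',(372,190),.013,rad=22))
except Exception as e: print(e)
for c,R in((t,(slice(170,270),slice(170,300))),(s,(slice(170,280),slice(220,310)))):
    m=cv2.inRange(cv2.cvtColor(c['frame'],cv2.COLOR_BGR2HSV),(0,110,30),(11,255,150))[R]
    a=np.argwhere(m)+[R[0].start,R[1].start];print(len(a),a.mean(0)[::-1] if len(a) else '')
go(593,-185,150,6)
a=t['frame'][150:240,180:300];cv2.imwrite('pics/t7c.png',cv2.resize(a,None,fx=6.5,fy=6.5,interpolation=cv2.INTER_CUBIC))
```

```text
deep T {'c': array([ 566. , -212.4]), 'm': array([ 571.3, -208.5]), 'size': array([195.2, 186.3]), 'yaw': -47.9, 'px': array([329.5, 166.8])}
lid T {'c': array([ 500.2, -120.9]), 'm': array([ 500. , -121.2]), 'size': array([113.1,  58.5]), 'yaw': 72.3, 'px': array([303.5, 189.4])}
shal T {'c': array([ 493.2, -345.6]), 'm': array([ 489. , -346.9]), 'size': array([147. , 144.1]), 'yaw': 88.2, 'px': array([372. , 190.7])}
22 [201.31818182 228.59090909]
15 [289.26666667 230.        ]
t 15.85 p [229.8 209.5 206.6] yang 129.3 J6 -124 F [-0.6 -0.5 -0.6] w 86.6 gf 0.0 | turn -56.7 then cm [ 43.03 -32.     5.66] else(before turn) [ -3.11 -53.53]
```

Run:
```python
from h import *
import h
t=dict(cap('top'));s=dict(cap('side'))
f=t['frame'];hs=cv2.cvtColor(f,cv2.COLOR_BGR2HSV)
print('knob',onz(t,[(201.3,228.6)],.177)*1000)
def white(c,near,z,th,rad):
    x0,y0=near[0]-rad,near[1]-rad;cr=cv2.resize(c['frame'][y0:y0+2*rad,x0:x0+2*rad].min(2),None,fx=4,fy=4,interpolation=cv2.INTER_CUBIC)
    m=cv2.morphologyEx((cr>th).astype(np.uint8),cv2.MORPH_CLOSE,np.ones((9,9)))
    q=max(cv2.findContours(m,cv2.RETR_EXTERNAL,cv2.CHAIN_APPROX_NONE)[0],key=cv2.contourArea)
    P=onz(c,(q.reshape(-1,2)+.5)/4-.5+[x0,y0],z)[:,:2]*1000
    return [np.round(v,1) for v in cv2.minAreaRect(P.astype(np.float32))]
for th in(165,180,195): print(th,'deep',white(t,(323,161),.018,th,25),'shal',white(t,(373,190),.013,th,25),'shalS',white(s,(269,142),.013,th,20))
b=f.astype(int)
for y in range(168,215): print(y,''.join('o' if hs[y,x,0]<35 and hs[y,x,1]>70 and hs[y,x,2]>185 else '+' if hs[y,x,0]<35 and hs[y,x,1]>70 else '#' if b[y,x,0]-b[y,x,2]>8 else '.' for x in range(205,282)))
```

```text
knob [[389.78197033 195.15645333 177.        ]]
165 deep [array([ 593.6, -189.1]), array([ 60.2, 119.4]), np.float64(6.1)] shal [array([ 464.1, -342.9]), array([101.1, 172.7]), np.float64(45.5)] shalS [array([ 494.6, -344.9]), array([35.5, 82.8]), np.float64(35.6)]
180 deep [array([ 592.9, -185.9]), array([ 59.4, 112.2]), np.float64(6.6)] shal [array([ 491.8, -352.6]), array([ 61.3, 111.5]), np.float64(36.7)] shalS [array([ 497.6, -342.7]), array([23.3, 73.4]), np.float64(38.8)]Traceback (most recent call last):
  File "<stdin>", line 12, in <module>
  File "<stdin>", line 9, in white
ValueError: max() iterable argument is empty
```

>>> step_arm --targets "0 0 0 -6.8;0 0 0 -6.8;0 0 0 -6.8;0 0 0 -6.8;0 0 0 -6.8;0 0 0 -6.8;0 0 0 -6.8;0 0 0 -6.8;0 0 0 -2.9;2.47 -2.86 0 0;2.47 -2.86 0 0;2.47 -2.86 0 0"

```text
time_s: 16.95
tcp_pos: [0.3245, 0.1461, 0.2068]
ee_rot: [[0.12, -0.993, 0.001], [-0.993, -0.12, 0.001], [-0.001, -0.001, -1.0]]
wrist_force: [0.5, 0.5, 0.6]
gripper_width: 0.997
gripper_force: 0.0
```

>>> step_arm --targets "2.47 -2.86 0 0;2.47 -2.86 0 0;2.47 -2.86 0 0;2.47 -2.86 0 0;2.47 -2.86 0 0;3.4 -1.23 0 0;3.4 -1.23 0 0;3.4 -1.23 0 0;3.4 -1.23 0 0;3.4 -1.23 0 0;3.4 -1.23 0 0;3.4 -1.23 0 0"

```text
time_s: 17.95
tcp_pos: [0.594, -0.188, 0.2059]
ee_rot: [[0.115, -0.993, -0.001], [-0.993, -0.115, 0.0], [-0.0, 0.001, -1.0]]
wrist_force: [0.7, 1.1, 0.4]
gripper_width: 0.999
gripper_force: 0.0
```

Run:
```python
from h import *
go(593,-185.6,-30,6.6)
f=cv2.imread('pics/t7.png');hs=cv2.cvtColor(f,cv2.COLOR_BGR2HSV);b=f.astype(int)
for y in range(168,215): print(y,''.join('o' if hs[y,x,0]<35 and hs[y,x,1]>70 and hs[y,x,2]>185 else '+' if hs[y,x,0]<35 and hs[y,x,1]>70 else '#' if b[y,x,0]-b[y,x,2]>8 else '.' for x in range(205,282)))
```

```text
t 17.95 p [ 594.  -188.   205.9] yang -173.4 J6 9 F [0.7 1.1 0.4] w 86.9 gf 0.0 | turn 0.0 then cm [-0.25  0.07 23.59] else(before turn) [-0.25  0.07]
168 .............................................................................
169 .............................................................................
170 .............................................................................
171 .............................................................................
172 .............................................................................
173 ......................................................+++++ooooooooo+........
174 ................................+++++o+oooooooooooooooooooo......oooo........
175 ..........+++++oooooooooooooooooooooooooooooooooooooooooooo.#..##.ooo........
176 ....ooooooooooooooooooooo.......ooooooooooooooooooooooooooo.##.##.o.+........
177 ...+oooooooooooooooooooo+###.#..ooooooooooooooooooooooooooo#.....#...........
178 ...+ooooooooooooooooooo+.##...#.oooooooooooooooooooooooooo+#......#..........
179 ...+oooooooooooooooooo.#........+oooooooooo
[... 2204 characters left out ...]
ooooooooo+++++++ooooooooo+++++++++++........
207 ......+ooooooooooooooo+++++++oooooooo+++++++.................................
208 ....#.+ooooooooo++++++.......................................................
209 #............................................................................
210 #...#........................................................................
211 .............................................................................
212 .#...........................................................................
213 .............................................................................
214 .............................................................................
```

Run:
```python
from h import *
t=cap('top')
print('lips',onz(t,[(249.4,189.1)],.123)*1000,'plat',onz(t,[(250.4,188.8)],.105)*1000,'axis pts',onz(t,[(228.5,189.6),(271,188.6)],.123)*1000,'hinge',onz(t,[(211.4,190.7)],.143)*1000)
```

```text
lips [[501.43717627  54.22179557 123.        ]] plat [[503.00217042  51.30302555 105.        ]] axis pts [[501.77399041 116.97583314 123.        ]
 [501.03818611 -10.64015599 123.        ]] hinge [[499.1730536  166.51343523 143.        ]]
```

>>> step_arm --targets "-0.25 0 3 0;0 0 4 0;0 0 4 0;0 0 4 0;0 0 3 0;0 0 2 0;0 0 1.5 0;0 0 1 0;0 0 0.5 0;0 0 0 0"

```text
time_s: 18.83
tcp_pos: [0.5927, -0.1834, -0.0246]
ee_rot: [[0.117, -0.993, -0.002], [-0.993, -0.117, 0.0], [-0.0, 0.002, -1.0]]
wrist_force: [-0.3, -0.3, 0.3]
gripper_width: 0.999
gripper_force: 0.0
```

>>> step_arm --targets "0.2 0 0.2 0;0 0 0 0;0 0 0 0;0 0 0 0;0 0 0 0;0 0 0 0" --claw 5.0

```text
time_s: 19.33
tcp_pos: [0.5927, -0.1854, -0.025]
ee_rot: [[0.117, -0.993, -0.002], [-0.993, -0.117, -0.0], [-0.0, 0.002, -1.0]]
wrist_force: [-3.4, -0.1, 3.7]
gripper_width: 0.666
gripper_force: 30.0
```

Run:
```python
from h import *
go(501.5,52,200,0)
```

```text
t 19.33 p [ 592.7 -185.4  -25. ] yang -173.3 J6 9 F [-3.4 -0.1  3.7] w 57.9 gf 30.0 | turn 6.7 then cm [-23.74   9.12 -22.5 ] else(before turn) [-24.64   6.27]
```

>>> step_arm --targets "0 0 -1 0;0 0 -3 0;0 0 -3.5 0;0 0 -3.5 0;0 0 -3 0;0 0 -2.5 6.7;-3.39 1.3 0 0;-3.39 1.3 0 0;-3.39 1.3 0 0;-3.39 1.3 0 0;-3.39 1.3 0 0;-3.39 1.3 0 0"

```text
time_s: 20.33
tcp_pos: [0.5145, 0.0196, 0.1399]
ee_rot: [[0.0, -1.0, 0.001], [-1.0, -0.0, 0.001], [-0.001, -0.001, -1.0]]
wrist_force: [0.2, 0.2, -1.9]
gripper_width: 0.663
gripper_force: 30.0
```

>>> step_arm --targets "-3.39 1.3 0 0;0 0 0 0;0 0 0 0"

```text
time_s: 20.58
tcp_pos: [0.5019, 0.0538, 0.1401]
ee_rot: [[0.004, -1.0, 0.001], [-1.0, -0.004, 0.001], [-0.001, -0.001, -1.0]]
wrist_force: [0.8, 0.7, -1.9]
gripper_width: 0.662
gripper_force: 30.0
```

Run:
```python
from h import *
go(501.5,52,82,0)
t=cap('top','t8');s=cap('side','s8')
m=(t['frame'].min(2)>170)[150:220,200:300];a=np.argwhere(m)+[150,200];print(len(a),a.min(0),a.max(0))
```

```text
t 20.58 p [501.9  53.8 140.1] yang -179.7 J6 -24 F [ 0.8  0.7 -1.9] w 57.6 gf 30.0 | turn 0.3 then cm [0.18 0.04 5.81] else(before turn) [0.18 0.04]
842 [176 200] [219 289]
```

>>> step_arm --targets "0.1 0 2 0;0 0 1.5 0;0 0 0.5 0;0 0 0.3 0;0 0 0.3 0;0 0 0 0"

```text
time_s: 21.18
tcp_pos: [0.5028, 0.0505, 0.0935]
ee_rot: [[-0.0, -1.0, 0.0], [-1.0, 0.0, -0.0], [0.0, -0.0, -1.0]]
wrist_force: [0.5, -0.1, -1.5]
gripper_width: 0.662
gripper_force: 30.0
```

>>> step_arm --targets "0 0 0.3 0;0 0 0.3 0;0 0 0.3 0;0 0 0 0"

```text
time_s: 21.52
tcp_pos: [0.502, 0.0509, 0.084]
ee_rot: [[0.001, -1.0, -0.001], [-1.0, -0.001, -0.0], [0.0, 0.001, -1.0]]
wrist_force: [0.6, -0.5, -1.5]
gripper_width: 0.666
gripper_force: 30.0
```

>>> step_arm --targets "0 0 0.3 0;0 0 0.3 0;0 0 0.3 0;0 0 0.3 0;0 0 0 0"

```text
time_s: 21.93
tcp_pos: [0.5024, 0.051, 0.072]
ee_rot: [[0.001, -1.0, -0.0], [-1.0, -0.001, -0.0], [0.0, 0.0, -1.0]]
wrist_force: [-0.4, -0.0, -2.5]
gripper_width: 0.667
gripper_force: 30.0
```

>>> step_arm --targets "0 0 0.4 0;0 0 0.4 0;0 0 0.4 0;0 0 0.4 0;0 0 0 0"

```text
time_s: 22.35
tcp_pos: [0.5022, 0.0509, 0.0556]
ee_rot: [[0.001, -1.0, -0.001], [-1.0, -0.001, -0.0], [0.0, 0.001, -1.0]]
wrist_force: [1.0, -0.1, -1.8]
gripper_width: 0.666
gripper_force: 30.0
```

>>> step_arm --targets "0 0 0.4 0;0 0 0.4 0;0 0 0 0;0 0 0 0"

```text
time_s: 22.68
tcp_pos: [0.502, 0.0509, 0.0478]
ee_rot: [[0.0, -1.0, -0.001], [-1.0, -0.0, -0.0], [0.0, 0.001, -1.0]]
wrist_force: [-0.5, -0.2, -1.0]
gripper_width: 0.665
gripper_force: 30.0
```

Run:
```python
from h import *
go(501.5,52,82,0)
t=cap('top','t9');s=cap('side','s9')
a=s['frame'][140:250,195:325];cv2.imwrite('pics/s9c.png',cv2.resize(a,None,fx=5.4,fy=5.4,interpolation=cv2.INTER_CUBIC))
for z in (.1,.117,.123): print(z,[(np.round((proj(s,[.5022+dx,.0515+dy,z])[0]-[195,140])*5.4)).tolist() for dx in(-.029,.029) for dy in(-.055,.055)])
```

```text
t 22.68 p [502.   50.9  47.8] yang -180.0 J6 -24 F [-0.5 -0.2 -1. ] w 57.8 gf 30.0 | turn 0.0 then cm [-0.11  0.05 -3.42] else(before turn) [-0.11  0.05]
0.1 [[388.0, 274.0], [371.0, 409.0], [296.0, 266.0], [274.0, 401.0]]
0.117 [[388.0, 255.0], [372.0, 391.0], [296.0, 248.0], [274.0, 383.0]]
0.123 [[389.0, 249.0], [372.0, 385.0], [296.0, 241.0], [274.0, 376.0]]
```

View pics/s9c.png

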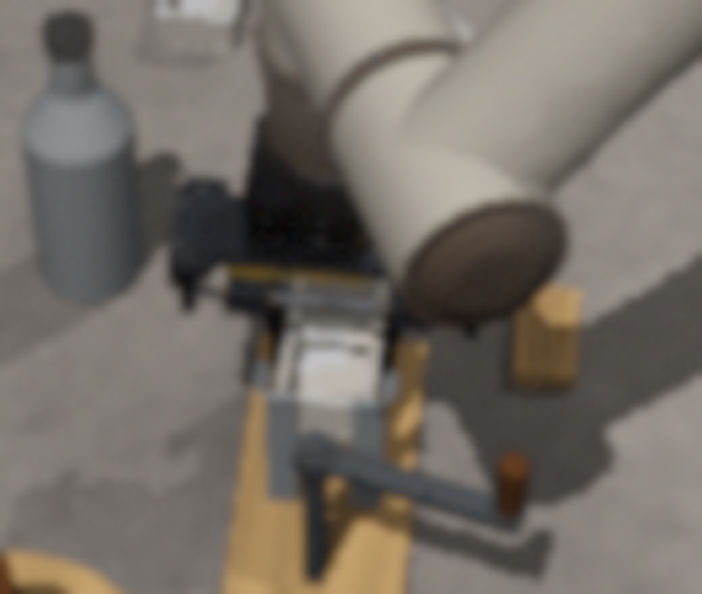

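The dish is level between the corners, its rim near their tops at crop (340,400). The keeper is well clear, with its knob at (513,480). I'll press a little more and release.

>>> step_arm --targets "0 0 0.3 0;0 0 0.3 0;0 0 0.2 0;0 0 0 0;0 0 0 0"

```text
time_s: 23.2
tcp_pos: [0.5022, 0.0509, 0.0401]
ee_rot: [[0.001, -1.0, -0.0], [-1.0, -0.001, -0.0], [0.0, 0.0, -1.0]]
wrist_force: [0.2, 0.2, -1.6]
gripper_width: 0.664
gripper_force: 30.0
```

>>> step_arm --targets "0 0 0 0;0 0 0 0;0 0 0 0;0 0 0 0;0 0 -1 0;0 0 -2 0;0 0 -4 0;0 0 -4 0;0 0 -4 0;0 0 0 0" --claw 8.7

```text
time_s: 24.03
tcp_pos: [0.5079, 0.0521, 0.1996]
ee_rot: [[0.002, -1.0, 0.018], [-1.0, -0.002, 0.004], [-0.004, -0.018, -1.0]]
wrist_force: [1.1, 0.2, 0.0]
gripper_width: 0.998
gripper_force: 0.0
```

Run:
```python
from h import *
go(491.8,-352.6,-25,36.7)
```

```text
t 24.03 p [507.9  52.1 199.6] yang -179.9 J6 -24 F [1.1 0.2 0. ] w 86.8 gf 0.0 | turn -36.6 then cm [31.49 25.47 22.46] else(before turn) [40.46  1.7 ]
```

>>> step_arm --targets "0 0 0 -6.1;0 0 0 -6.1;0 0 0 -6.1;0 0 0 -6.1;0 0 0 -6.1;0 0 0 -6.1;2.86 2.32 0 0;2.86 2.32 0 0;2.86 2.32 0 0;2.86 2.32 0 0;2.86 2.32 0 0;2.86 2.32 0 0"

```text
time_s: 25.03
tcp_pos: [0.4928, -0.1714, 0.1905]
ee_rot: [[0.597, -0.802, 0.001], [-0.802, -0.597, -0.0], [0.0, -0.001, -1.0]]
wrist_force: [1.6, 0.2, 0.6]
gripper_width: 1.001
gripper_force: 0.0
```

>>> step_arm --targets "2.86 2.32 0 0;2.86 2.32 0 0;2.86 2.32 0 0;2.86 2.32 0 0;2.86 2.32 0 0;0 0 3 0;0 0 4 0;0 0 4 0;0 0 0 0"

```text
time_s: 25.78
tcp_pos: [0.4792, -0.3509, 0.0719]
ee_rot: [[0.594, -0.804, -0.015], [-0.804, -0.594, 0.009], [-0.016, 0.007, -1.0]]
wrist_force: [-1.2, -0.1, -1.8]
gripper_width: 0.998
gripper_force: 0.0
```

```bash
cat >> h.py <<'E'
def whole(c,z,th=150,win=(222,172,280,208)):
    x0,y0,x1,y1=win;cr=cv2.resize(c['frame'][y0:y1,x0:x1].min(2),None,fx=4,fy=4,interpolation=cv2.INTER_CUBIC)
    m=cv2.morphologyEx((cr>th).astype(np.uint8),cv2.MORPH_CLOSE,np.ones((9,9)))
    q=max(cv2.findContours(m,cv2.RETR_EXTERNAL,cv2.CHAIN_APPROX_NONE)[0],key=cv2.contourArea)
    P=onz(c,(q.reshape(-1,2)+.5)/4-.5+[x0,y0],z)[:,:2]*1000
    return [np.round(v,1) for v in cv2.minAreaRect(P.astype(np.float32))]
E
python3 - <<'E'
from h import *
go(491.8,-352.6,-25,36.7)
t=cap('top','t10')
for th in(150,165,180):print('deep now',whole(t,.1,th))
s=cap('side','s10')
f=s['frame'].min(2)
for y in range(190,222,1): print(y,f[y,238:272:2])
E
```

```text
t 25.78 p [ 479.2 -350.9   71.9] yang -143.5 J6 57 F [-1.2 -0.1 -1.8] w 86.8 gf 0.0 | turn -0.2 then cm [ 0.89 -0.91  9.69] else(before turn) [ 0.89 -0.92]
deep now [array([504.1,  57.4]), array([ 63.3, 120.4]), np.float64(2.4)]
deep now [array([502.8,  53.5]), array([110.5,  57.8]), np.float64(89.0)]
deep now [array([502.7,  50.6]), array([103.1,  57.7]), np.float64(89.2)]
190 [126 126 125 124 116  89 126 145 143 144 141 131 119 112 100 107 129]
191 [127 125 124 122 115  94 149 163 163 164 163 154 148 146 126 108 131]
192 [126 123 120 119 113 101 159 148 146 147 152 148 159 167 149 109 132]
193 [124 122 120 118 110 103 157 125 127 128 132 134 143 159 150 108 132]
194 [124 123 119 118 111 107 153 110 124 125 126 126 129 149 141 108 131]
195 [123 122 119 118 111 117 152 104 124 125 125 125 126 150 135 101 121]
196 [124 121 118 117 111 128 155 110 132 132 132 131 125 154 131  87  93]
197 [122 121 118 116 111 137 151 123 150 150 150 148 135 156 129  78  72]
198 [120 120 118 115 111 142 143 134 167 168 168 166 154 163 125  76  69]
199 [119 118 118 115 112 145 135 145 175 175 174 173 167 
[... 944 characters left out ...]
1 191 187 172 170 143 115 100  96]
213 [103  93  91 116 127 119 157 189 187 188 187 166 160 135 108  88  95]
214 [ 97  88  89 103 101 101 154 186 182 184 186 157 138 123  94  77  97]
215 [ 94  87  86  94  91  93 144 176 173 176 179 144 107 101  75  75 101]
216 [ 94  87  87  96  92  93 122 149 147 151 156 128  94  86  63  76 102]
217 [ 95  89  87  96  94  92 107 128 127 130 134 115  92  87  67  78 101]
218 [ 95  89  87  96  93  92 104 120 121 125 125 111  92  91  71  77  96]
219 [ 93  89  88  96  93  92  97 107 109 120 125 110  93  92  74  76  85]
220 [ 92  87  87  95  92  92  89  85  85 107 124 109  93  92  73  69  68]
221 [ 91  86  86  96  93  90  76  69  66  90 119 106  93  91  72  58  55]
```

>>> step_arm --targets "0.45 -0.45 0 0;0.45 -0.45 1 0;0 0 3 0;0 0 3 0;0 0 2 0;0 0 0.7 0;0 0 0.3 0;0 0 0 0"

```text
time_s: 26.55
tcp_pos: [0.4993, -0.3561, -0.0186]
ee_rot: [[0.597, -0.802, 0.002], [-0.802, -0.597, -0.001], [0.002, -0.001, -1.0]]
wrist_force: [0.6, 0.4, 0.5]
gripper_width: 1.008
gripper_force: 0.0
```

Run:
```python
from h import *
go(491.8,-352.6,-28,36.7)
```

```text
t 26.55 p [ 499.3 -356.1  -18.6] yang -143.3 J6 57 F [0.6 0.4 0.5] w 87.7 gf 0.0 | turn -0.0 then cm [-0.73  0.4   0.94] else(before turn) [-0.73  0.4 ]
```

>>> step_arm --targets "-0.37 0.2 0.3 0;-0.36 0.2 0.3 0;0 0 0.2 0;0 0 0 0"

```text
time_s: 26.88
tcp_pos: [0.4901, -0.3521, -0.0271]
ee_rot: [[0.597, -0.803, 0.0], [-0.803, -0.597, -0.0], [0.0, -0.0, -1.0]]
wrist_force: [-0.7, 0.6, 1.0]
gripper_width: 1.0
gripper_force: 0.0
```

>>> step_arm --targets "0 0 0 0;0 0 0 0;0 0 0 0;0 0 0 0;0 0 0 0" --claw 5.0

```text
time_s: 27.3
tcp_pos: [0.4907, -0.3522, -0.0275]
ee_rot: [[0.597, -0.802, 0.001], [-0.802, -0.597, -0.0], [0.0, -0.0, -1.0]]
wrist_force: [1.0, 0.4, 0.8]
gripper_width: 0.708
gripper_force: 0.5
```

Run:
```python
from h import *
go(502.5,52.5,175,0)
```

```text
t 27.30 p [ 490.7 -352.2  -27.5] yang -143.4 J6 57 F [1.  0.4 0.8] w 61.6 gf 0.5 | turn 36.6 then cm [-40.47  -1.18 -20.25] else(before turn) [-31.77 -25.1 ]
```

>>> step_arm --targets "0 0 0 0;0 0 0 0;0 0 0 0"

```text
time_s: 27.55
tcp_pos: [0.4907, -0.3522, -0.0274]
ee_rot: [[0.597, -0.802, 0.001], [-0.802, -0.597, -0.0], [0.001, -0.0, -1.0]]
wrist_force: [0.6, 0.8, 0.9]
gripper_width: 0.66
gripper_force: 30.0
```

>>> step_arm --targets "0 0 -1 0;0 0 -3 0;0 0 -3.5 0;0 0 -3.5 6.1;0 0 -3 6.1;0 0 -2.5 6.1;0 0 0 6.1;0 0 0 6.1;0 0 0 6.1;-3.37 -0.1 0 0;-3.37 -0.1 0 0;-3.37 -0.1 0 0"

```text
time_s: 28.55
tcp_pos: [0.4921, -0.2502, 0.1374]
ee_rot: [[-0.001, -1.0, -0.001], [-1.0, 0.001, 0.001], [-0.001, 0.001, -1.0]]
wrist_force: [0.6, -0.3, -1.7]
gripper_width: 0.664
gripper_force: 30.0
```

>>> step_arm --targets "-3.37 -0.1 0 0;-3.37 -0.1 0 0;-3.37 -0.1 0 0;-3.37 -0.1 0 0;-3.37 -0.1 0 0;-3.37 -0.1 0 0;-3.37 -0.1 0 0;-3.37 -0.1 0 0;-3.37 -0.1 0 0;0 0 0 0;0 0 0 0;0 0 0 0"

```text
time_s: 29.55
tcp_pos: [0.5014, 0.052, 0.1375]
ee_rot: [[0.001, -1.0, -0.001], [-1.0, -0.001, -0.0], [0.0, 0.001, -1.0]]
wrist_force: [-0.2, 0.2, -1.7]
gripper_width: 0.664
gripper_force: 30.0
```

Run:
```python
from h import *
go(502.3,52,95,0)
```

```text
t 29.55 p [501.4  52.  137.5] yang -179.9 J6 -24 F [-0.2  0.2 -1.7] w 57.8 gf 30.0 | turn 0.1 then cm [ 0.   -0.09  4.25] else(before turn) [ 0.   -0.09]
```

>>> step_arm --targets "0 -0.09 2 0;0 0 1.5 0;0 0 0.5 0;0 0 0.5 0;0 0 0.5 0;0 0 0 0"

```text
time_s: 30.05
tcp_pos: [0.5028, 0.0516, 0.087]
ee_rot: [[-0.0, -1.0, -0.001], [-1.0, 0.0, -0.0], [0.0, 0.001, -1.0]]
wrist_force: [-0.6, -0.8, -1.2]
gripper_width: 0.664
gripper_force: 30.0
```

>>> step_arm --targets "0 0 0.4 0;0 0 0.4 0;0 0 0.4 0;0 0 0.4 0;0 0 0 0"

```text
time_s: 30.47
tcp_pos: [0.5029, 0.0523, 0.0709]
ee_rot: [[0.001, -1.0, -0.0], [-1.0, -0.001, -0.0], [0.0, 0.0, -1.0]]
wrist_force: [1.0, -0.5, -1.9]
gripper_width: 0.664
gripper_force: 30.0
```

>>> step_arm --targets "0 0 0.4 0;0 0 0.4 0;0 0 0.4 0;0 0 0.4 0;0 0 0.4 0;0 0 0 0;0 0 0 0"

```text
time_s: 31.05
tcp_pos: [0.5027, 0.0522, 0.0508]
ee_rot: [[0.0, -1.0, -0.001], [-1.0, -0.0, -0.0], [0.0, 0.001, -1.0]]
wrist_force: [0.4, -0.5, -1.8]
gripper_width: 0.666
gripper_force: 30.0
```

>>> step_arm --targets "0 0 0 0;0 0 0 0;0 0 0 0;0 0 0 0;0 0 -1 0;0 0 -2 0;0 0 -4 0;0 0 -4 0;0 0 -4 0;0 0 0 0" --claw 8.7

```text
time_s: 31.88
tcp_pos: [0.5083, 0.0532, 0.2106]
ee_rot: [[0.002, -1.0, 0.017], [-1.0, -0.002, 0.004], [-0.004, -0.018, -1.0]]
wrist_force: [0.7, 1.2, 0.5]
gripper_width: 0.998
gripper_force: 0.0
```

Run:
```python
from h import *
go(500,-121.2,100,-17.7)
```

```text
t 31.88 p [508.3  53.2 210.6] yang -179.9 J6 -24 F [0.7 1.2 0.5] w 86.8 gf 0.0 | turn 17.8 then cm [16.87 -4.51 11.06] else(before turn) [17.44  0.87]
```

>>> step_arm --targets "0 0 0 5.95;0 0 0 5.95;0 0 0 5.9;3.34 -1 0 0;3.34 -1 0 0;3.34 -1 0 0;3.34 -1 0 0;3.34 -1 0 0;0 0 3 0;0 0 3 0;0 0 3 0;0 0 0 0"

```text
time_s: 32.88
tcp_pos: [0.4947, -0.1221, 0.1058]
ee_rot: [[-0.307, -0.951, -0.012], [-0.952, 0.307, 0.001], [0.003, 0.012, -1.0]]
wrist_force: [-1.1, -0.2, -0.8]
gripper_width: 1.003
gripper_force: 0.0
```

>>> step_arm --targets "0 0 0 0;0 0 0 0"

```text
time_s: 33.05
tcp_pos: [0.5011, -0.1221, 0.1131]
ee_rot: [[-0.304, -0.953, 0.003], [-0.953, 0.304, -0.001], [-0.0, -0.003, -1.0]]
wrist_force: [0.2, -0.4, 0.7]
gripper_width: 0.998
gripper_force: 0.0
```

Run:
```python
from h import *
go(500,-121.2,-30,-17.7)
t=cap('top','t11');s=cap('side','s11')
for th in(150,165,180):print('shal now',whole(t,.1,th))
f=s['frame'].min(2)
for y in range(186,222,2): print(y,f[y,238:272:2])
```

```text
t 33.05 p [ 501.1 -122.1  113.1] yang 162.3 J6 -22 F [ 0.2 -0.4  0.7] w 86.8 gf 0.0 | turn -0.0 then cm [-0.05  0.13 14.31] else(before turn) [-0.05  0.13]
shal now [array([500.9,  43.5]), array([142.9, 109.3]), np.float64(88.3)]
shal now [array([496.8,  42.6]), array([108. , 139.4]), np.float64(4.6)]
shal now [array([495.2,  42.2]), array([101.3, 138.9]), np.float64(3.0)]
186 [122 123 126 127 126 112 105 111  95  92  94  98 108 132 133 123 127]
188 [123 123 126 124 118  93  94  99  93  98  92 100  93  99  95 112 132]
190 [126 127 126 124 116  95 144 148 147 143 136 136 134 129 108 107 129]
192 [125 124 120 120 113 107 155 137 146 146 143 144 149 152 137 110 132]
194 [124 122 119 118 111 122 156 131 134 136 133 130 133 154 139 109 132]
196 [125 122 119 118 113 143 153 162 170 170 170 169 166 167 127  86  94]
198 [120 119 118 115 112 147 137 165 175 177 186 189 177 172 119  76  69]
200 [119 119 118 111 114 158 135 170 178 187 192 191 179 178 118  73  67]
202 [117 120 112  91 112 168 160 188 191 192 192 190 176 174 100  59  62]
204 [106 112 103  88 111 160 159 192 192 192 191 188 174 165  77  54  75]
206 [105  98 100  97 123 159 165 192 192 192 192 187 173 162  67  57  92]
208 [104  99 114 119 142 160 172 192 192 192 192 185 178 162  79  82  97]
210 [ 96 100 118 119 146 149 183 192 192 192 192 182 177 150 113 108  98]
212 [ 97  94 100 121 146 142 180 192 191 192 190 177 170 133 114 101  96]
214 [ 94  88  89 106 105 106 157 187 186 185 182 162 140 121  94  76  97]
216 [ 95  88  87  95  93  92 116 145 149 148 147 124  93  86  64  77 103]
218 [ 95  90  88  96  94  93 112 123 124 127 127 113  92  91  73  79  97]
220 [ 92  88  87  96  93  92  95  96  97 111 118 109  93  92  74  69  68]
```

>>> step_arm --targets "0 0.1 3 0;0 0 3 0;0 0 3 0;0 0 3 0;0 0 1.5 0;0 0 0.5 0;0 0 0 0;0 0 0.2 0;0 0 0 0"

```text
time_s: 33.9
tcp_pos: [0.5003, -0.1216, -0.029]
ee_rot: [[-0.305, -0.952, 0.004], [-0.952, 0.305, 0.0], [-0.001, -0.003, -1.0]]
wrist_force: [0.0, 1.0, 0.1]
gripper_width: 1.004
gripper_force: 0.0
```

>>> step_arm --targets "0 0 0 0;0 0 0 0;0 0 0 0;0 0 0 0;0 0 0 0;0 0 0 0;0 0 0 0" --claw 5.0

```text
time_s: 34.48
tcp_pos: [0.4988, -0.1217, -0.0304]
ee_rot: [[-0.305, -0.952, 0.0], [-0.952, 0.305, -0.0], [-0.0, -0.0, -1.0]]
wrist_force: [-1.1, 0.8, 1.6]
gripper_width: 0.661
gripper_force: 30.0
```

Run:
```python
from h import *
go(502.7,52.5,140,0)
```

```text
t 34.48 p [ 498.8 -121.7  -30.4] yang 162.2 J6 -22 F [-1.1  0.8  1.6] w 57.5 gf 30.0 | turn -17.8 then cm [-17.42  -0.39 -17.04] else(before turn) [-16.71   4.95]
```

>>> step_arm --targets "0 0 -1 0;0 0 -3 0;0 0 -3.5 0;0 0 -3.5 -5.95;0 0 -3.5 -5.95;0 0 -2.5 -5.9;-3.48 -0.08 0 0;-3.48 -0.08 0 0;-3.48 -0.08 0 0;-3.48 -0.08 0 0;-3.48 -0.08 0 0;0 0 0 0"

```text
time_s: 35.48
tcp_pos: [0.5031, 0.0567, 0.1402]
ee_rot: [[0.006, -1.0, 0.002], [-1.0, -0.006, 0.001], [-0.001, -0.002, -1.0]]
wrist_force: [-0.2, 0.5, 0.1]
gripper_width: 0.663
gripper_force: 30.0
```

>>> step_arm --targets "0 0 0 0;0 0 0 0"

```text
time_s: 35.65
tcp_pos: [0.5021, 0.0522, 0.1396]
ee_rot: [[0.001, -1.0, -0.001], [-1.0, -0.001, -0.0], [0.0, 0.001, -1.0]]
wrist_force: [0.2, -0.2, -0.6]
gripper_width: 0.664
gripper_force: 30.0
```

Run:
```python
from h import *
go(502.7,52.5,90,0)
```

```text
t 35.65 p [502.1  52.2 139.6] yang -179.9 J6 -24 F [ 0.2 -0.2 -0.6] w 57.7 gf 30.0 | turn 0.1 then cm [-0.03 -0.06  4.96] else(before turn) [-0.03 -0.06]
```

>>> step_arm --targets "0 0 2 0;0 0 2 0;0 0 0.5 0;0 0 0.5 0;0 0 0.5 0;0 0 0.5 0;0 0 0 0"

```text
time_s: 36.23
tcp_pos: [0.5024, 0.0519, 0.0791]
ee_rot: [[-0.0, -1.0, -0.001], [-1.0, 0.0, -0.0], [0.0, 0.001, -1.0]]
wrist_force: [-0.0, -0.3, -0.9]
gripper_width: 0.666
gripper_force: 30.0
```

>>> step_arm --targets "0 0 0.3 0;0 0 0.3 0;0 0 0.3 0;0 0 0.3 0;0 0 0 0"

```text
time_s: 36.65
tcp_pos: [0.5029, 0.0524, 0.0673]
ee_rot: [[0.001, -1.0, 0.001], [-1.0, -0.001, 0.0], [-0.0, -0.001, -1.0]]
wrist_force: [0.4, -0.2, -0.7]
gripper_width: 0.667
gripper_force: 30.0
```

>>> step_arm --targets "0 0 0.2 0;0 0 0.2 0;0 0 0.2 0;0 0 0 0"

```text
time_s: 36.98
tcp_pos: [0.5028, 0.0524, 0.0612]
ee_rot: [[0.001, -1.0, 0.0], [-1.0, -0.001, 0.0], [-0.0, -0.0, -1.0]]
wrist_force: [0.2, 0.6, -0.5]
gripper_width: 0.662
gripper_force: 30.0
```

>>> step_arm --targets "0 0 0.2 0;0 0 0 0"

```text
time_s: 37.15
tcp_pos: [0.5028, 0.0524, 0.0592]
ee_rot: [[0.001, -1.0, 0.0], [-1.0, -0.001, 0.0], [-0.0, -0.0, -1.0]]
wrist_force: [0.0, -0.1, 0.8]
gripper_width: 0.665
gripper_force: 30.0
```

>>> step_arm --targets "0 0 0.1 0;0 0 0 0;0 0 0 0"

```text
time_s: 37.4
tcp_pos: [0.5028, 0.0523, 0.0584]
ee_rot: [[0.001, -1.0, 0.0], [-1.0, -0.001, 0.0], [-0.0, -0.0, -1.0]]
wrist_force: [-0.0, 0.1, 1.3]
gripper_width: 0.664
gripper_force: 30.0
```

>>> step_arm --targets "0 0 0 0;0 0 0 0;0 0 0 0;0 0 0 0;0 0 -1 0;0 0 -2 0;0 0 -3 0;0 0 -4 -7;0 0 -4 -7;0 0 0 -7;0 0 0 -7;0 0 0 -7" --claw 8.7

```text
time_s: 38.4
tcp_pos: [0.5026, 0.0524, 0.1993]
ee_rot: [[0.579, -0.815, 0.001], [-0.815, -0.579, 0.001], [-0.0, -0.002, -1.0]]
wrist_force: [0.1, -0.7, 0.2]
gripper_width: 0.998
gripper_force: 0.0
```

>>> step_arm --targets "0 0 0 -7;0 0 0 -7;0 0 0 -7;0 0 0 -7;0 0 0 -7;0 0 0 0" --claw 4

```text
time_s: 38.9
tcp_pos: [0.5023, 0.0522, 0.1982]
ee_rot: [[0.941, -0.34, -0.001], [-0.34, -0.941, -0.0], [-0.001, 0.0, -1.0]]
wrist_force: [0.4, -0.6, 0.4]
gripper_width: 0.633
gripper_force: 0.0
```

Run:
```python
from h import *
go(390,195,113.5,70)
```

```text
t 38.90 p [502.3  52.2 198.2] yang -109.8 J6 46 F [ 0.4 -0.6  0.4] w 55.0 gf 0.0 | turn 0.2 then cm [-15.44  -9.58   8.47] else(before turn) [-15.41  -9.62]
```

>>> step_arm --targets "-3.08 -1.92 0 0;-3.08 -1.92 0 0;-3.08 -1.92 0 0;-3.08 -1.92 0 0;-3.08 -1.92 0 0;0 0 0 0;0 0 0 0;0 0 0 0"

```text
time_s: 39.57
tcp_pos: [0.3906, 0.195, 0.1985]
ee_rot: [[0.94, -0.342, -0.0], [-0.342, -0.94, -0.0], [0.0, 0.0, -1.0]]
wrist_force: [0.5, -0.5, -0.1]
gripper_width: 0.463
gripper_force: 0.0
```

Run:
```python
from h import *
go(390,195,113.5,70)
t=cap('top','t12');s=cap('side','s12')
f=t['frame'];hs=cv2.cvtColor(f,cv2.COLOR_BGR2HSV);b=f.astype(int)
for y in range(172,206): print(y,''.join('o' if hs[y,x,0]<35 and hs[y,x,1]>70 and hs[y,x,2]>185 else '+' if hs[y,x,0]<35 and hs[y,x,1]>70 else '#' if b[y,x,0]-b[y,x,2]>8 else '.' for x in range(220,282)))
f=s['frame'];hs=cv2.cvtColor(f,cv2.COLOR_BGR2HSV)
for y in range(180,236): print(y,''.join('o' if hs[y,x,0]<35 and hs[y,x,1]>90 and hs[y,x,2]>170 else '+' if hs[y,x,0]<35 and hs[y,x,1]>90 else 'W' if f[y,x].min()>150 else '.' for x in range(232,282)))
for z in(.109,.117,.123): print(z,[np.round(proj(s,[.5027+dx,.0525+dy,z])[0],1).tolist() for dx in(-.029,.029) for dy in(-.055,.055)])
for z in(.11,): print(z,[np.round(proj(t,[.5027+dx,.0525+dy,z])[0],1).tolist() for dx in(-.029,.029) for dy in(-.055,.055)])
```

```text
t 39.57 p [390.6 195.  198.5] yang -110.0 J6 22 F [ 0.5 -0.5 -0.1] w 40.3 gf 0.0 | turn -0.0 then cm [-0.05  0.02  8.5 ] else(before turn) [-0.05  0.02]
172 ..............................................................
173 .......................................+++++ooooooooo+........
174 .................+++++o+oooooooooooooooooooo......oooo........
175 oooooooooooooooooooooooooooooooooooooooooooo.##.##.ooo........
176 oooooooooo.......ooooooooooooooooooooooooooo.##.##.o.o........
177 oooooooooo#####..ooooooooooooooooooooooooooo##.#..#...........
178 oooooooo+.#.####.oooooooooooooooooooooooooo+##.....#..........
179 ooooooo...#....#.+ooooo++++++++++++++++++++++++++..#..........
180 ooooooo.#...++oooooooooooooooooooooooooooooooooo+..#..........
181 ooooooo.#..+oooooooooooooooooooooooooooooooooooo+.##..+.......
182 ooooooo.##.+ooooooooooooooooooooooooooooooooooo++.#...+.......
183 ooooooo.###+ooooooooooooooooooooooooooooooooooo++..++++.......
184 ooooooo...#++oooo+++++++++o+++++++o+++++++++ooo+++.+++........
185 oooooooooo+.+oooooooooooooooooooooooooooooooooo+++++++........
186 ooooo
[... 3993 characters left out ...]
................................
229 .......+++++......................................
230 .......+++++......................................
231 .......+++++...........++++.......................
232 .......++++++..........++++.......++++............
233 .......+++++++++++++....++++.....++++++...........
234 ......++++++oo++++++...++++++.+++++++++...........
235 ......++++++oo++++++...++++++++++++++++...........
0.109 [[266.7, 189.1], [263.6, 214.3], [249.6, 187.7], [245.5, 212.7]]
0.117 [[266.8, 187.5], [263.6, 212.7], [249.6, 186.0], [245.5, 211.1]]
0.123 [[266.8, 186.3], [263.7, 211.5], [249.6, 184.8], [245.5, 209.9]]
0.11 [[268.4, 197.9], [232.1, 198.9], [267.8, 178.8], [231.6, 179.8]]
```

>>> step_arm --targets "0 0 2 0;0 0 2 0;0 0 2 0;0 0 1.5 0;0 0 0.9 0;0 0 0 0;0 0 0 0"

```text
time_s: 40.25
tcp_pos: [0.3913, 0.1945, 0.1145]
ee_rot: [[0.939, -0.343, -0.0], [-0.343, -0.939, -0.001], [0.0, 0.001, -1.0]]
wrist_force: [-0.4, -0.4, 0.0]
gripper_width: 0.459
gripper_force: 0.0
```

>>> step_arm --targets "0 0 0 0;0 0 0 0;0.05 1 0 -5;0.05 1 0 -5;0.05 1 0 -5;0.05 1 0 -5;0.05 1 0 -5;0.05 1 0 -5;0.05 1 0 -5;0.05 1 0 -5;0.05 1 0 -5;0.05 1 0 -5" --claw 2.4

```text
time_s: 41.25
tcp_pos: [0.4006, 0.0987, 0.1155]
ee_rot: [[0.863, 0.505, 0.003], [0.504, -0.863, 0.002], [0.003, -0.0, -1.0]]
wrist_force: [0.7, 1.0, -0.2]
gripper_width: 0.278
gripper_force: 0.3
```

>>> step_arm --targets "0.05 1 0 -5;0.05 1 0 -5;0.05 1 0 -5;0.05 1 0 -5;0.05 1 0 -5;0.05 1 0 -5;0.05 1 0 -5;0.05 1 0 -5;0.05 1 0 -5;0 0 0 0"

```text
time_s: 42.08
tcp_pos: [0.4718, 0.0456, 0.1153]
ee_rot: [[0.258, 0.966, 0.003], [0.966, -0.258, 0.001], [0.001, 0.002, -1.0]]
wrist_force: [-0.1, -0.7, 0.7]
gripper_width: 0.276
gripper_force: 0.0
```

Run:
```python
from h import *
go(501,52,113.5,0)
```

```text
t 42.08 p [471.8  45.6 115.3] yang -14.9 J6 140 F [-0.1 -0.7  0.7] w 24.0 gf 0.0 | turn -14.9 then cm [0.64 2.92 0.18] else(before turn) [1.37 2.66]
```

>>> step_arm --targets "0.4 0 0 0;0.4 0 0 0;0.1 0.9 0 -5;0.07 0.9 0 -5;0.05 0.85 0 -5;0 0 0 0;0 0 0 0"

```text
time_s: 42.67
tcp_pos: [0.498, 0.0512, 0.1145]
ee_rot: [[0.002, 1.0, -0.0], [1.0, -0.002, 0.0], [0.0, -0.0, -1.0]]
wrist_force: [-0.3, 0.0, 0.5]
gripper_width: 0.279
gripper_force: 0.0
```

>>> step_arm --targets "0 0 0 0;0 0 0 0;0 0 0 0;0 0 0 0" --claw 1.0

```text
time_s: 43.0
tcp_pos: [0.4979, 0.0509, 0.1145]
ee_rot: [[-0.0, 1.0, -0.0], [1.0, 0.0, 0.0], [0.0, -0.0, -1.0]]
wrist_force: [-1.5, 0.8, 0.0]
gripper_width: 0.196
gripper_force: 30.0
```

Run:
```python
from h import *
go(501.5,52,113.5,0)
s=cap('side','s13');hs=cv2.cvtColor(s['frame'],cv2.COLOR_BGR2HSV)
m=cv2.inRange(hs,(0,110,30),(11,255,150))[150:250,220:310];a=np.argwhere(m)+[150,220];print(len(a),a.mean(0)[::-1] if len(a) else '')
```

```text
t 43.00 p [497.9  50.9 114.5] yang 0.0 J6 156 F [-1.5  0.8  0. ] w 17.0 gf 30.0 | turn 0.0 then cm [0.11 0.36 0.1 ] else(before turn) [0.11 0.36]
26 [258.30769231 190.92307692]
```

>>> step_arm --targets "0 0.2 0 0;0 0.2 0 0;0 0 0 0;0 0 0 0"

```text
time_s: 43.38
tcp_pos: [0.5021, 0.0508, 0.1145]
ee_rot: [[-0.001, 1.0, -0.001], [1.0, 0.001, -0.0], [-0.0, -0.001, -1.0]]
wrist_force: [-2.6, 1.6, 2.1]
gripper_width: 0.196
gripper_force: 30.0
```

>>> step_arm --targets "0 0 0 0;0 0 0 0;0 0 0 0;0 0 -2 0;0 0 -3 0;0 0 -4 0;-4 0 0 0;-4 0 0 0;-4 0 0 0;-4 0 0 0;-4 0 0 0;-4 0 0 0" --claw 4

```text
time_s: 44.38
tcp_pos: [0.5021, -0.1727, 0.2043]
ee_rot: [[0.036, 0.999, 0.002], [0.999, -0.036, -0.032], [-0.032, 0.003, -0.999]]
wrist_force: [-0.3, 0.1, 0.2]
gripper_width: 0.461
gripper_force: 0.0
```

>>> step_arm --targets "-4 0 0 0;0 0 0 0;0 0 0 0"

```text
time_s: 44.63
tcp_pos: [0.5007, -0.1951, 0.2036]
ee_rot: [[0.054, 0.999, 0.001], [0.997, -0.054, -0.054], [-0.054, 0.003, -0.999]]
wrist_force: [0.3, 0.2, 0.0]
gripper_width: 0.459
gripper_force: 0.0
```

Run:
```python
from h import *
print(sense()['tcp_pos'],sense()['time_s'])
t=cap('top','t14');s=cap('side','s14')
a=blob(t,'knob',(249.5,189),.177,rad=8,up=6);print(a)
f=t['frame'];hs=cv2.cvtColor(f,cv2.COLOR_BGR2HSV);b=f.astype(int)
for y in range(172,206): print(y,''.join('K' if hs[y,x,0]<12 and hs[y,x,1]>110 and hs[y,x,2]<150 else 'o' if hs[y,x,0]<35 and hs[y,x,1]>70 and hs[y,x,2]>185 else '+' if hs[y,x,0]<35 and hs[y,x,1]>70 else '#' if b[y,x,0]-b[y,x,2]>8 else '.' for x in range(203,282)))
for th in((-1,0)): print(proj(t,[.5022,.0525,.177]))
```

```text
[ 0.50070245 -0.19508736  0.2035992 ] 44.6333
{'c': array([501.6,  56.2]), 'm': array([501.6,  56.1]), 'size': array([12. ,  5.7]), 'yaw': 7.3, 'px': array([248.6, 188.3])}
172 ...............................................................................
173 ...............................................................................
174 ..................................+++++o+ooooo+................................
175 ............+++++ooooooooooooooooooooooooooooo+................................
176 ......ooooooooooooooooooooo.......ooooooooooo++................................
177 .....+ooooooooooooooooooooo##..#..oooooooooooo+................................
178 .....+ooooooooooooooooooo+.######.oooooooooooo+................................
179 .....+oooooooooooooooooo.......##.+ooooo+++++++................................
180 .....+oooooooooooooooooo.#...++ooo++++oooooooo+................................
181 ......oooooooooooooooooo.#..+ooooooooooooooooo+................................
182 ......oooooooooooooooooo.#..+ooooooooooooooooo+................................
183
[... 1288 characters left out ...]
#.+ooooooooooo+++++++++++...........................
199 ......+oooooooooooooooooo.##..........++...+++++++++...........................
200 ......+oooooooooooooooooo.##..++...++++++++++++++++++..........................
201 ......+oooooooooooooooooo.....#####.++++++++++++++++++++++++...................
202 ......+ooooooooooooooooooooo#..##..+++++++++++++++++++++++++...................
203 ......+ooooooooooooooooooooo#####..++++++++++ooo++++ooooooooo..................
204 ......+ooooooooooooooooooooooooooooooo+++++++++oooooooooooooo..................
205 .......ooooooooooooooooooooooooooooooooo+++++++++++oooooooooo..................
[[249.8127939  188.05077454]]
[[249.8127939  188.05077454]]
```

```bash
python3 -c "
from station import r
print(r.finish_job())"
```

```text
the job is handed in; nothing more can be done
None
```

The job is handed in (no verdict was returned): the deep dish, shallow dish and lid are stacked level in the holder with the lid about 6 mm below the corner tops, and the keeper arm is swung back straight over the lid. It took about 45 s, including a first swing that missed the knob because the fingertips sit 34 mm above the reported TCP, and a table touch to find that offset (the fingertips pressed up to about 63 N).

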